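# Fetch the coating bar from behind the vials

## Robot

A 6-joint arm with a two-finger parallel gripper is mounted at the origin on a cart in front of the work surface, level with it; the furniture and walls round the work are solid. World frame = base frame: x ahead of the robot, y to its left, z up, the work surface at z = 0. Lengths are in mm, angles in rad, forces in N, time in s.
With the tool pointing down it reaches from about 375 to 975 mm from the base axis. Payload 3.8 kg.
Tool frame: the origin (TCP) lies between the finger pads; the fingertips stand 19 mm ahead of it and the grasp point (between the pads) is the TCP; z points along the fingers, x is the direction in which the jaws open and shut, and the axes are right-handed (so a half turn about z gives the same grasp; the last joint's range is limited). The gripper opens to 85 mm and grips with 20 to 120 N. Pads are 22 mm wide; open, the fingers measure 114 mm over their backs; the gripper's body (76 mm by 85 mm) begins 54 mm behind the grasp point. The pads swing forward as they close: fully open they stand 13 mm farther back than shut.
Start: joints at [-1.272, 0.264, 1.604, -0, 1.274, -0.037], TCP at [222.424, -637.296, 250.28] pointing down, gripper open.
Joint ranges: [-2.63, 2.63], [-0.94, 2.18], [0.31, 2.57], [-1.31, 4.45], [0, 2.66], [-2.55, 2.55]. Speed limits (rad/s): [2.57, 2.57, 3.14, 3.14, 3.14, 3.14].

## Interface

Orientations are given as [roll, pitch, yaw] about the fixed x, y, z axes, in that order (R = Rz(yaw) Ry(pitch) Rx(roll)).
In Python, from plant import bot gives the robot as it stands.
- The arm moves only by the shell command python3 -m pendant 'ROWS' [OPENING] [FORCE]. ROWS is JSON, a list of rows, each a list of 2 entries, a list of its own where there are three numbers: the shift along the tool's x, y, z in cm, then the turn about the tool's z in degrees. A call has 1 to 20 rows; each row shifts and turns the pose as measured when the row begins, along the tool's axes as they then stand; what a row does not reach is not made up. A row lasts 1/8 s, in which the tool goes at most 62.5 mm and 10.7 degrees, less where a joint would pass 70% of its speed; a pose out of reach is approached as far as the arm can. A call with a gripper value outside its range is refused whole. OPENING is the gripper command: -1 is fully open, 1 is shut, values between are in proportion, set as the call begins (- or left out, the last holds). The fingers move at their own pace and stop on an object; FORCE is the grip in N (left out, the last holds). Time passes only in rows, so rows that do not move let the fingers close. It gives the time, the measured TCP pose, the force and the opening at its end, in the units of the state.
- bot.get_obs(): the state, without advancing time (a new reading comes with each control period).
- bot.capture(name): name is "scene" or "top"; returns a dict with "image" (384x512x3 uint8, red, green, blue), "depth" (384x512 float32, mm along the optical axis (not along the pixel's ray), 0 where there is no reading), "fx", "fy", "cx", "cy" (pixels), "xyz" and "attitude" of the camera in the world. Camera axes: x right, y up, looking along -z (the intrinsics and any distortion apply to the point x, -y, -z); pixel columns grow to the right and rows downward; lengths in mm; the calibration is good to about 2 mm. A picture is of the moment at which its call begins.
- bot.hand_in(): hands the job in, once; it reports no verdict.
The state is a dict: "clock": time; "q": joint angles; "joint_velocities": joint speeds; "tau": joint torques, N m; "position": TCP position; "eef_rot": TCP orientation; "ft_force": force on the tool from outside, world axes, zero at the start; "ft_torque": the same for the moment, N m; "gripper_width": finger opening in mm.
Only numpy, scipy, OpenCV 4.12 (cv2) and the standard library are available. Lean on these libraries where they do the work, as an engineer would, in place of code of your own. Each camera call takes 0.05 s, during which the arm holds its last target.

## Task

The steel coating bar sits in the sprung clips of its rack, behind a brown vial, a white vial and a jar of wooden picks. Stand all three of them on the dark rubber mat, then snap the bar out of its clips and lay it in the V-notched rest; only after that, put each of the three back upright on the stand where it stood. Leave the camera where it is.

Things in the scene. Friction and masses are not known exactly. Their poses are not given: they have to be found in the camera images.
- brown_vial_center (a point): Centre of the brown glass vial with a white screw cap, 38 mm diameter, 67 mm tall overall (33.5 mm above its underside). z up. It stands at the start on one of the three stands of the rack; which one differs from start to start.
- white_vial_center (a point): Centre of the white plastic vial with a broad ribbed cap, 38 mm diameter, 56 mm tall (28 mm above its underside). z up. On another of the stands.
- pick_jar_center (a point): Centre of the body of a small straight jar, 36 mm diameter, body 53 mm tall (this point is 26.5 mm above its underside), with wooden picks showing up to 67 mm. z up. On the remaining stand.
- bar_center (a point): Centre of the steel coating bar: plain round bar 20 mm diameter, 170 mm long, its middle finely wound; y along the bar (either way round is the same), 0.25 kg. At the start it lies level in the two clips.
- rack: Fixed bar rack; origin: centre of its underside, z up, front is -x. Base plate 125 (x) x 240 (y) x 6 mm. Three flat stands (thin circles, 49 mm) at x = -35, y = -75, 0, +75 mm; top at z = 6 mm. Behind, posts at y = -62, +62 mm (14 mm wide, 66 mm tall) carry clips holding the bar along y, axis at x = +30, z = 52 mm. Between the posts it is free before and behind the bar, above z = 24 mm.
- clip_seat (a point): Middle of the bar's seat in the two clips of the rack (axes as the rack's); the clips reach 72 mm above the table. Each clip is a sprung C, 14 mm wide, open to the rack's front (-x): its two steel jaws spread by about 2 mm each and let the bar go when it is pulled straight along -x with some 5 to 15 N; it is free after 25 mm.
- rest: Fixed bar rest; origin at the centre of its underside, z up. Foot plate 66 (x) by 180 (y) by 6 mm with two black V notches (90 degrees, about 48 mm wide at the top, each 16 mm long) at y = -55 and +55 mm, highest point about 41 mm; between them the space is free.
- rest_seat (a point): Where the bar's centre belongs when it lies in both notches of the rest (about 31 mm above the table); the bar then lies along y of this frame, either way round.
- mat: Fixed dark rubber mat, the side area: 220 (x) by 130 (y) by 4 mm, origin at the centre of its underside, z up.
- camera_center (a point): Bystander: compact camera standing on the table, 43 x 94 x 62 mm. Not to be moved.
Things that resemble listed ones, but are neither listed nor needed, are in the scene too. Leave any purple look-alike of the part that bears brown_vial_center alone.

How it is judged (in metres and radians):
On the way, in this order (a step that is already met when the one before it is completed fails the run):
1. the brown vial, the white vial and the jar all stand released on the mat while the bar is still in its clips (x of brown_vial_center in the frame of mat between -0.112 and 0.112 m and y of brown_vial_center in the frame of mat between -0.067 and 0.067 m and z of each of brown_vial_center, white_vial_center, pick_jar_center in the frame of mat below 0.055 m and angle between each of brown_vial_center, white_vial_center, pick_jar_center's own z axis and vertical below 0.15 rad and contact force between the fingers and brown_vial below 0.3 N and x of white_vial_center in the frame of mat between -0.112 and 0.112 m and y of white_vial_center in the frame of mat between -0.067 and 0.067 m and contact force between the fingers and white_vial below 0.3 N and x of pick_jar_center in the frame of mat between -0.112 and 0.112 m and y of pick_jar_center in the frame of mat between -0.067 and 0.067 m and contact force between the fingers and pick_jar below 0.3 N and distance between bar_center and clip_seat below 0.015 m), for 0.2 s.
2. the bar lies released in both notches of the rest while all three still stand on the mat (horizontal distance between bar_center and rest_seat below 0.015 m and z of bar_center in the frame of rest_seat between -0.006 and 0.006 m and angle between the y axis of bar_center and the y axis of rest_seat, either way round below 0.12 rad and contact force between the fingers and bar below 0.3 N and x of brown_vial_center in the frame of mat between -0.112 and 0.112 m and y of brown_vial_center in the frame of mat between -0.067 and 0.067 m and z of each of brown_vial_center, white_vial_center, pick_jar_center in the frame of mat below 0.055 m and angle between each of brown_vial_center, white_vial_center, pick_jar_center's own z axis and vertical below 0.15 rad and contact force between the fingers and brown_vial below 0.3 N and x of white_vial_center in the frame of mat between -0.112 and 0.112 m and y of white_vial_center in the frame of mat between -0.067 and 0.067 m and contact force between the fingers and white_vial below 0.3 N and x of pick_jar_center in the frame of mat between -0.112 and 0.112 m and y of pick_jar_center in the frame of mat between -0.067 and 0.067 m and contact force between the fingers and pick_jar below 0.3 N), for 0.2 s.
At the end, for the whole second after the job is handed in: The bar lies in both notches of the rest (centre within 15 mm of the seat seen from above and 6 mm in height, within 0.12 rad of its line); the brown vial, the white vial and the jar each stand upright within 15 mm of where that same thing stood at the start; all are released and at rest (horizontal distance between bar_center and rest_seat below 0.015 m and z of bar_center in the frame of rest_seat between -0.006 and 0.006 m and angle between the y axis of bar_center and the y axis of rest_seat, either way round below 0.12 rad and contact force between the fingers and bar below 0.3 N and distance of each of brown_vial_center, white_vial_center, pick_jar_center from where it was at the start of the episode below 0.015 m and angle between each of brown_vial_center, white_vial_center, pick_jar_center's own z axis and vertical below 0.1 rad and linear speed of each of brown_vial, white_vial, pick_jar, bar below 0.02 m/s); the robot touches nothing.
It fails at once if the brown vial is tipped over (angle between brown_vial_center's own z axis and vertical above 0.7 rad).
It fails at once if the white vial is tipped over (angle between white_vial_center's own z axis and vertical above 0.7 rad).
It fails at once if the jar of picks is tipped over (angle between pick_jar_center's own z axis and vertical above 0.7 rad).
It fails at once if the camera is pushed away by more than 30 mm (distance of camera_center from where it was at the start of the episode above 0.03 m).
It also fails if it takes over 138 s, if anything falls off the work surface, if the arm or the gripper's body presses on something with over 40 N, if the wrist force passes 120 N, or if a joint passes its speed limit or range.

## Working session

There is one attempt and no reset: what is moved stays moved. The work goes in short steps, Python scripts to look and compute and a shell command to move; the robot and the scene stay as the last step left them, time stands still between calls to the robot, and variables do not carry over. Pictures are saved under pics/ and viewed, and the job is handed in when it is done.

```bash
ls; mkdir -p pics; python3 - <<'E'
from plant import bot
import cv2,numpy as np
print(bot.get_obs())
for n in("scene","top"):
    c=bot.capture(n)
    cv2.imwrite(f"pics/{n}0.png",cv2.cvtColor(cv2.resize(c["image"],None,fx=1.5,fy=1.5,interpolation=cv2.INTER_CUBIC),cv2.COLOR_RGB2BGR))
    np.savez(f"{n}0.npz",**c)
    print({k:v for k,v in c.items() if k not in("image","depth")})
E
```

```text
pics
{'clock': 0.0, 'q': array([-1.27192988e+00,  2.64764117e-01,  1.60537587e+00, -1.52483001e-06,
        1.27370079e+00, -3.68756816e-02]), 'joint_velocities': array([ 1.00396889e-03,  3.48742674e-04,  3.05967901e-04, -9.79395437e-05,
        4.87591751e-04,  1.05622403e-03]), 'tau': array([-1.83046774e-03, -5.15118599e+01, -3.67313468e+01, -1.51506310e-04,
        1.30131273e-02,  1.53954187e-05]), 'position': array([ 222.20229719, -636.64785305,  248.95358338]), 'eef_rot': array([-3.14151123e+00,  2.24665150e-03, -1.23505366e+00]), 'ft_force': array([0.07149617, 0.16146845, 0.24126394]), 'ft_torque': array([0.01069304, 0.00754073, 0.03028594]), 'gripper_width': 85.27293085811269}
{'fx': 366.55496065762935, 'fy': 366.55496065762935, 'cx': 259.4830860411713, 'cy': 187.84484182155919, 'xyz': array([-38.79843594, 634.55985847, 631.92770032]), 'attitude': array([ 1.00755307,  0.01935265, -2.3981941 ])}
{'fx': 364.98096609484077, 'fy': 364.98096609484077, 'cx': 254.72925176177094, 'cy': 192.4065519539765, 'xyz': array([ 455.83961571,    2.86557079, 1044.96154322]), 'attitude': array([ 1.03584855e-01, -7.48503006e-04, -1.57032694e+00])}
```

View pics/scene0.png

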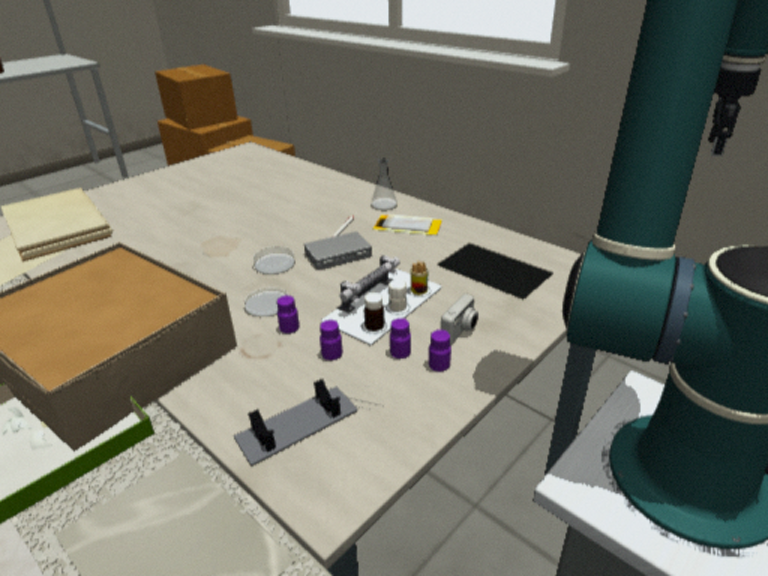

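View pics/top0.png

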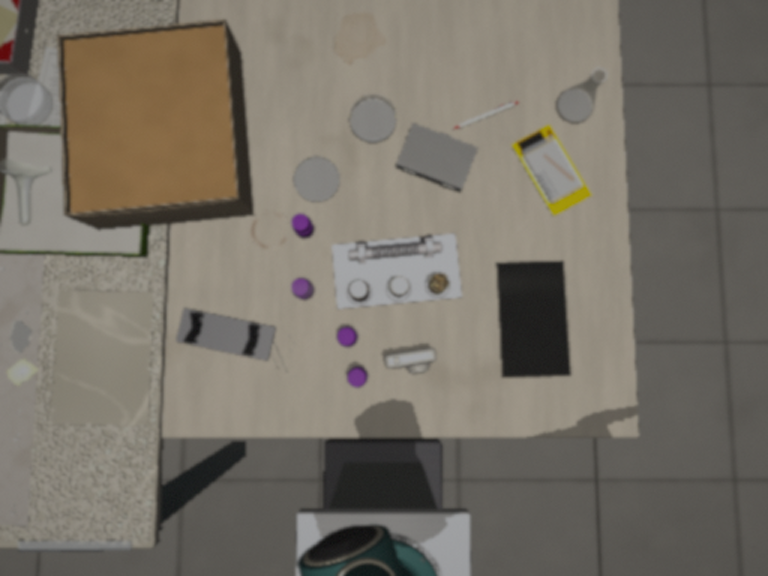

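The scene picture shows the rack with (from left) brown vial, white vial and pick jar, the mat behind right, the rest in front left. In the top picture (1.5x) the rack is at (397,270), vials at (358,290), (399,286), jar (437,283), mat (534,319), rest (227,334), camera (410,358). Purple look-alikes surround the rack. Next I enlarge and measure.

```bash
cat > h.py <<'E'
import numpy as np,cv2
from scipy.spatial.transform import Rotation as R
def load(n): return dict(np.load(n))
def pose(c): return R.from_euler('xyz',c["attitude"]).as_matrix(),np.array(c["xyz"])
def ray(c,u,v):
    M,t=pose(c); return M@np.array([(u-c["cx"])/c["fx"],-(v-c["cy"])/c["fy"],-1.0]),t
def atz(c,u,v,z):
    d,t=ray(c,u,v); return t+d*(z-t[2])/d[2]
def cloud(c):
    M,t=pose(c); v,u=np.mgrid[0:384,0:512]; d=c["depth"]
    p=np.stack([(u-c["cx"])/c["fx"]*d,-(v-c["cy"])/c["fy"]*d,-d],-1)
    return p@M.T+t
def proj(c,P):
    M,t=pose(c); p=(np.asarray(P)-t)@M
    return np.array([c["cx"]+c["fx"]*p[...,0]/-p[...,2],c["cy"]-c["fy"]*p[...,1]/-p[...,2]]).T
def crop(c,u0,v0,u1,v1,f,name):
    im=cv2.resize(c["image"][v0:v1,u0:u1],None,fx=f,fy=f,interpolation=cv2.INTER_CUBIC)
    cv2.imwrite("pics/"+name,cv2.cvtColor(im,cv2.COLOR_RGB2BGR))
E
python3 - <<'E'
from h import *
c=load("top0.npz"); s=load("scene0.npz")
crop(c,215,150,315,255,7,"rack_top.png"); crop(c,110,195,200,255,8,"rest_top.png"); crop(c,320,165,400,260,6,"mat_top.png")
crop(s,205,165,330,250,6,"rack_scene.png")
P=cloud(c)
print("table z",[P[v,u].round(1) for u,v in[(200,210),(300,120),(310,230)]])
for n,z0,z1,x0,x1,y0,y1 in [("rack",3,10,400,640,-110,160),("bar",45,80,400,640,-110,160),("mat",2.5,8,300,600,-320,-120),("rest",3,12,300,520,180,420)]:
    m=(P[...,2]>z0)&(P[...,2]<z1)&(P[...,0]>x0)&(P[...,0]<x1)&(P[...,1]>y0)&(P[...,1]<y1)
    q=P[m][:,:2].astype(np.float32); print(n,len(q),cv2.minAreaRect(q) if len(q)>3 else "",q.mean(0))
E
```

```text
table z [array([514. , 159.5,  -4.7]), array([ 769.8, -127.2,   28.2]), array([ 456.9, -155.6,   -1.9])]
rack 1703 ((523.220947265625, 23.512550354003906), (264.58331298828125, 230.58584594726562), 88.48571014404297) [582.9505     -1.3987206]
bar 1458 ((519.9848022460938, 23.021995544433594), (236.67774963378906, 267.77374267578125), 1.5487337112426758) [534.72015    -1.3754482]
mat 1943 ((450.73321533203125, -220.94168090820312), (298.8436584472656, 198.31126403808594), 0.16950973868370056) [ 500.82797 -257.7836 ]
rest 1070 ((413.1545715332031, 290.4139404296875), (207.03846740722656, 210.0522003173828), 88.99100494384766) [475.00714 296.2259 ]
```

View pics/rack_top.png

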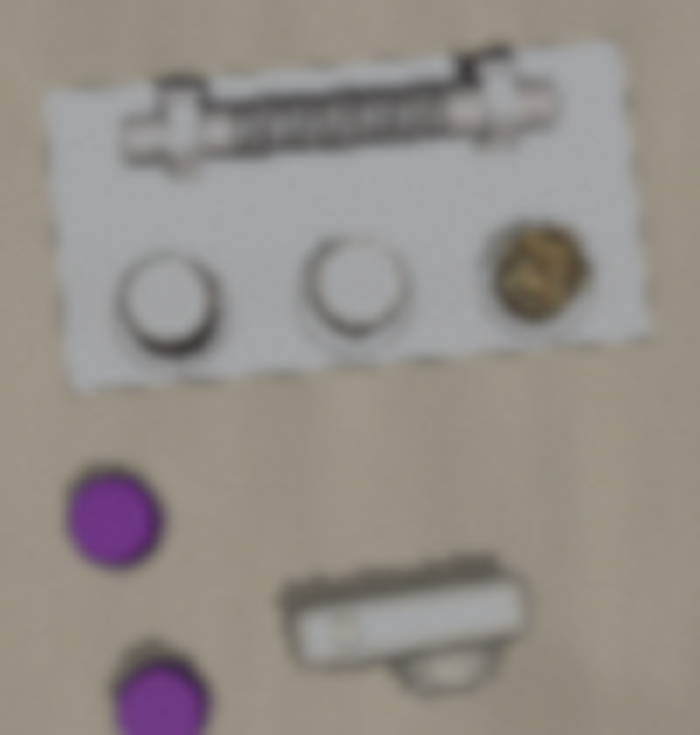

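View pics/rest_top.png

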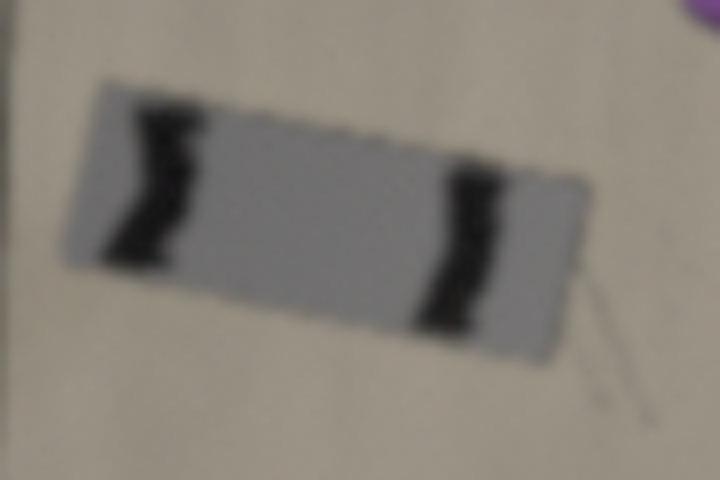

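View pics/rack_scene.png

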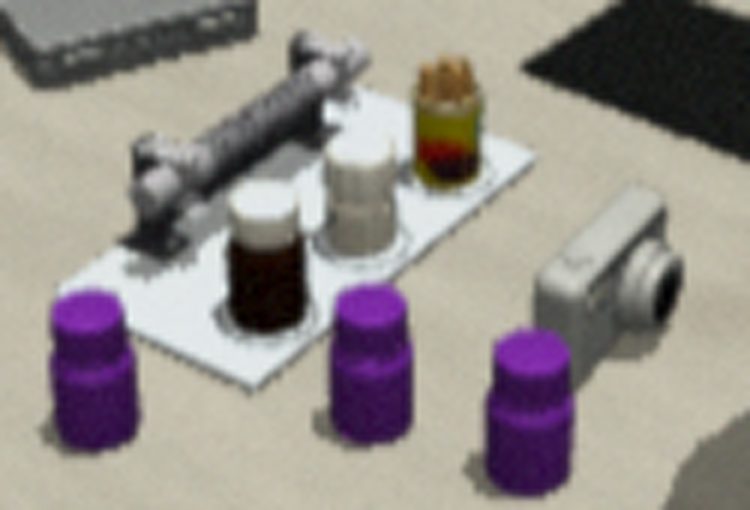

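View pics/mat_top.png

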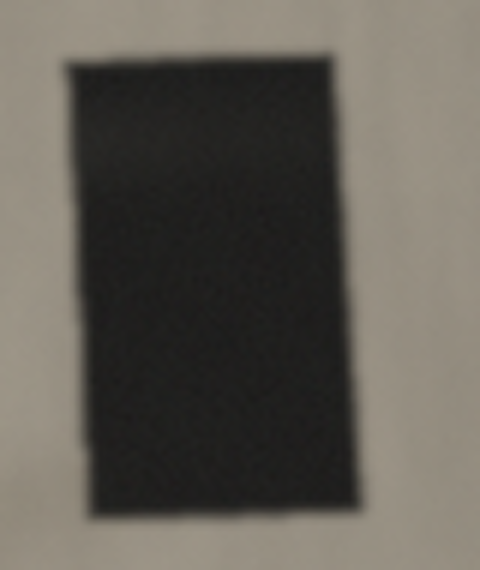

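```bash
python3 - <<'E'
from h import *
c=load("top0.npz"); s=load("scene0.npz")
def px(x,y,f,u0,v0): return u0+(x+.5)/f-.5, v0+(y+.5)/f-.5
def rect(n,pts,f,u0,v0,z,LX,LY):
    w=np.array([atz(c,*px(x,y,f,u0,v0),z) for x,y in pts])  # fl(+y), fr(-y), nr, nl
    cen=w.mean(0); 
    ydir=(w[0]+w[3]-w[1]-w[2]); yaw=np.arctan2(-ydir[0],ydir[1]); xdir=(w[0]+w[1]-w[2]-w[3]);yaw2=np.arctan2(xdir[1],xdir[0])
    print(n,cen.round(1),"yaw from y,x",yaw.round(4),yaw2.round(4),"sizes",np.linalg.norm(xdir)/2,np.linalg.norm(ydir)/2)
    return cen,yaw,yaw2
rc,yr,_=rect("rack",[(42,90),(620,40),(655,338),(75,390)],7,215,150,6,125,240)
rect("rest",[(105,82),(592,182),(547,363),(62,263)],8,110,195,6,66,180)
rect("mat",[(68,63),(332,55),(360,510),(90,517)],6,320,165,4,220,130)
for n,x,y,z in [("brown",168,300,67),("white",358,285,56),("jar",540,270,60),("barL",122,142,52),("barR",556,100,52)]:
    print(n,atz(c,*px(x,y,7,215,150),z).round(1))
Rm=np.array([[np.cos(yr),-np.sin(yr)],[np.sin(yr),np.cos(yr)]])
S={}
for n,l in [("st+75",(-35,75)),("st0",(-35,0)),("st-75",(-35,-75)),("bar",(30,0))]:
    print(n,rc[:2]+Rm@np.array(l))
# scene cross-check
def ps(x,y): return px(x,y,6,205,165)
for n,x,y,z in [("brown captop",265,195,67),("white captop",361,150,56),("brownbase",265,318,6+3)]:
    print("scene",n,atz(s,*ps(x,y),z).round(1))
# rest/rack/mat projection in scene overlay
E
```

```text
rack [599.5 -25.4   6. ] yaw from y,x 0.0892 0.1101 sizes 124.51550564071931 238.5610686946496
rest [478.3 298.3   6. ] yaw from y,x -0.2007 -0.2105 sizes 65.44287693794442 176.93490816912848
mat [ 508.4 -283.8    4. ] yaw from y,x 0.0286 0.0271 sizes 216.0740441738059 127.08679467485537
brown [557.4  45.7  67. ]
white [564.5 -27.8  56. ]
jar [569.9 -98.3  60. ]
barL [621.4  64.8  52. ]
barR [ 638.3 -106.1   52. ]
st+75 [557.91668437  46.20215767]
st0 [564.59549787 -28.49987343]
st-75 [ 571.27431137 -103.20190453]
bar [629.33725815 -22.71156839]
scene brown captop [564.9  38.2  67. ]
scene white captop [568.7 -32.5  56. ]
scene brownbase [554.3  52.    9. ]
```

```bash
cat > t.py <<'E'
import sys
from h import *
from plant import bot
o=bot.get_obs(); M=R.from_euler('xyz',o["eef_rot"]).as_matrix()
x,y,z,yaw=map(float,sys.argv[1:5])
d=M.T@(np.array([x,y,z])-o["position"])/10
dy=(o["eef_rot"][2]-yaw+np.pi)%(2*np.pi)-np.pi
print("shift cm",d.round(2),"turn deg",np.degrees(dy).round(1),"pos",o["position"].round(1),"rot",o["eef_rot"].round(3),"w",o["gripper_width"].round(1),"F",o["ft_force"].round(1),"t",o["clock"])
E
python3 t.py 571 -103 170 -1.477
```

```text
Traceback (most recent call last):
  File "t.py", line 8, in <module>
    print("shift cm",d.round(2),"turn deg",np.degrees(dy).round(1),"pos",o["position"].round(1),"rot",o["eef_rot"].round(3),"w",o["gripper_width"].round(1),"F",o["ft_force"].round(1),"t",o["clock"])
                                                                                                                                ^^^^^^^^^^^^^^^^^^^^^^^^
AttributeError: 'float' object has no attribute 'round'
```

```bash
sed -i 's/o\["gripper_width"\].round(1)/round(o["gripper_width"],1)/' t.py
python3 t.py 571 -103 170 -1.477
```

```text
shift cm [-38.88 -50.52   7.99] turn deg 13.9 pos [ 222.2 -636.7  249.1] rot [-3.142e+00  2.000e-03 -1.235e+00] w 85.3 F [ 0.6  0.2 -0. ] t 0.1
```

```bash
python3 -m pendant '[[[-2.8,-3.6,0],0],[[-2.8,-3.6,0],0],[[-2.8,-3.6,0],0],[[-2.8,-3.6,0],0],[[-2.8,-3.6,0],0],[[-2.8,-3.6,0],0],[[-2.8,-3.6,0],0],[[-2.8,-3.6,0],0],[[-2.8,-3.6,0],0],[[-2.8,-3.6,0],0],[[0,0,0],7],[[0,0,0],7]]' -0.3
python3 t.py 571 -103 170 -1.477
```

```text
clock: 1.6
position: [474.8, -238.8, 243.2]
eef_rot: [3.136, 0.011, -1.488]
ft_force: [-0.7, -0.9, -1.1]
gripper_width: 55.4
shift cm [-12.66 -10.75   7.39] turn deg -0.6 pos [ 474.8 -238.8  243.2] rot [ 3.136  0.011 -1.488] w 55.4 F [-0.7 -0.9 -1.1] t 1.6
```

```bash
python3 -m pendant '[[[-3.2,-2.7,1.5],0],[[-3.2,-2.7,1.5],0],[[-3.2,-2.7,1.5],0],[[-3,-2.5,1.5],0],[[0,0,0],0]]'
python3 t.py 571 -103 130 -1.477
```

```text
clock: 2.22
position: [571.2, -100.1, 180.4]
eef_rot: [3.134, 0.01, -1.49]
ft_force: [-1.2, -0.7, -0.0]
gripper_width: 55.5
shift cm [0.34 0.01 5.03] turn deg -0.7 pos [ 571.2 -100.1  180.4] rot [ 3.134  0.01  -1.49 ] w 55.5 F [-1.2 -0.7 -0. ] t 2.225
```

```bash
python3 - <<'E'
from h import *
from scipy.optimize import least_squares
s=load("scene0.npz"); P=cloud(s)
for n,x,y,r in [("jar",571,-102,18),("white",564.5,-28,19),("brown",557.5,46,19)]:
    m=(P[...,2]>14)&(P[...,2]<54)&(np.hypot(P[...,0]-x,P[...,1]-y)<32)
    q=P[m]; f=least_squares(lambda p:np.hypot(q[:,0]-p[0],q[:,1]-p[1])-r,[x,y],loss="soft_l1")
    print(n,len(q),f.x.round(1))
# jar projection overlay: predicted outline in both views
c=load("top0.npz")
a=np.linspace(0,2*np.pi,60)
for src,nm,box,f in((s,"ov_s",(205,165,330,250),6),(c,"ov_t",(215,150,315,255),7)):
    im=cv2.cvtColor(cv2.resize(src["image"][box[1]:box[3],box[0]:box[2]],None,fx=f,fy=f,interpolation=cv2.INTER_CUBIC),cv2.COLOR_RGB2BGR)
    for x,y,r,h,col in [(571,-102.5,18,53,(0,255,0)),(564.5,-28.2,19,56,(0,0,255)),(557.5,46,19,67,(255,0,0))]:
        for z in(6,6+h):
            uv=proj(src,np.stack([x+r*np.cos(a),y+r*np.sin(a),0*a+z],-1))
            uv=((uv-np.array(box[:2])+.5)*f-.5).astype(int)
            cv2.polylines(im,[uv],True,col,1)
    cv2.imwrite(f"pics/{nm}.png",im)
E
```

```text
jar 127 [ 573.1 -102.5]
white 141 [568.  -30.7]
brown 169 [559.6  44.6]
```

View pics/ov_s.png

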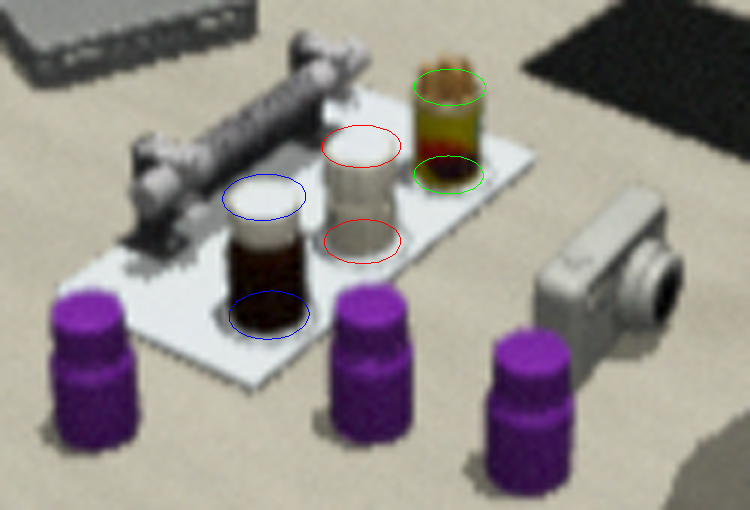

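View pics/ov_t.png

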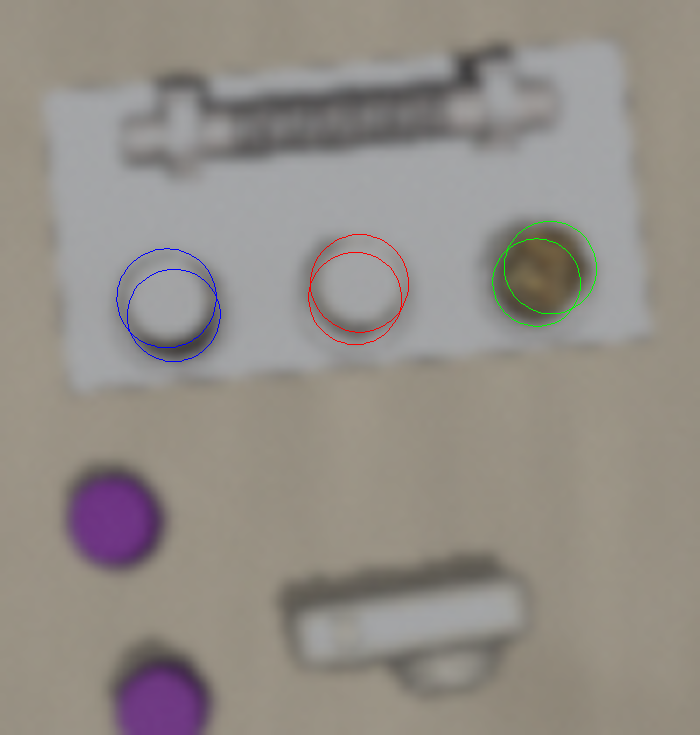

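```bash
python3 -m pendant '[[[0.15,0,4],-0.7],[[0,0,4],0],[[0,0,3],0],[[0,0,2],0],[[0,0,0],0]]' 
python3 t.py 571.5 -101.5 40 -1.477
```

```text
clock: 2.85
position: [569.2, -103.7, 48.4]
eef_rot: [3.134, 0.008, -1.477]
ft_force: [-0.9, 0.3, -0.5]
gripper_width: 55.5
shift cm [-0.2  -0.25  0.84] turn deg -0.0 pos [ 569.2 -103.7   48.4] rot [ 3.134  0.008 -1.477] w 55.5 F [-0.9  0.3 -0.5] t 2.85
```

```bash
python3 -m pendant '[[[-0.2,-0.25,0.8],0],[[0,0,0],0]]' 
python3 -m pendant '[[[0,0,0],0],[[0,0,0],0],[[0,0,0],0],[[0,0,0],0],[[0,0,0],0]]' 1 30
python3 t.py 571.5 -101.5 40 -1.477
python3 - <<'E'
from h import *
from plant import bot
c=bot.capture("top"); s=bot.capture("scene")
crop(s,205,145,330,250,6,"g1.png")
E
```

```text
clock: 3.1
position: [572.6, -102.5, 41.9]
eef_rot: [3.136, 0.007, -1.478]
ft_force: [0.6, 0.3, -0.5]
gripper_width: 55.3
clock: 3.72
position: [574.3, -102.8, 44.3]
eef_rot: [3.14, 0.006, -1.478]
ft_force: [-0.7, 0.1, -0.2]
gripper_width: 34.0
shift cm [-0.15  0.27  0.43] turn deg -0.0 pos [ 574.3 -102.8   44.3] rot [ 3.14   0.006 -1.478] w 34.0 F [-0.7  0.1 -0.2] t 3.725
```

View pics/g1.png

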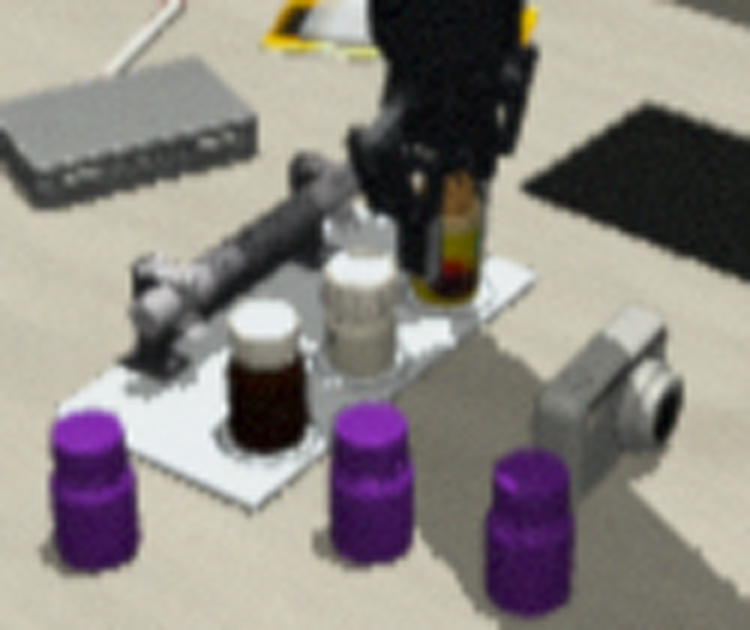

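```bash
python3 -m pendant '[[[0,0,-3],0],[[0,0,-4],0],[[0,0,-3],0],[[3,0,0],0],[[5,0,0],0],[[5,0,0],0],[[3,0,0],0],[[0,0,0],0]]' 
python3 t.py 578 -282 42 -1.477
```

```text
clock: 4.82
position: [589.5, -266.4, 145.8]
eef_rot: [3.139, 0.006, -1.475]
ft_force: [-0.0, 0.4, -0.2]
gripper_width: 33.6
shift cm [ 1.5   1.28 10.38] turn deg 0.1 pos [ 589.5 -266.4  145.8] rot [ 3.139  0.006 -1.475] w 33.6 F [-0.   0.4 -0.2] t 4.825
```

```bash
python3 -m pendant '[[[1.5,1.2,2.5],0],[[0,0,3],0],[[0,0,2],0],[[0,0,0],0]]' 
python3 t.py 578 -282 42 -1.477
```

```text
clock: 5.32
position: [578.7, -279.7, 68.9]
eef_rot: [3.139, 0.007, -1.475]
ft_force: [-0.1, -0.3, 0.1]
gripper_width: 33.8
shift cm [0.24 0.08 2.69] turn deg 0.1 pos [ 578.7 -279.7   68.9] rot [ 3.139  0.007 -1.475] w 33.8 F [-0.1 -0.3  0.1] t 5.325
```

```bash
python3 -m pendant '[[[0.2,0.1,1.5],0],[[0,0,0.7],0],[[0,0,0.2],0],[[0,0,0],0]]' 
python3 t.py 578 -282 42 -1.477
```

```text
clock: 5.82
position: [579.8, -281.6, 45.9]
eef_rot: [-3.14, 0.005, -1.473]
ft_force: [-0.2, -0.4, -0.9]
gripper_width: 34.2
shift cm [0.02 0.19 0.39] turn deg 0.2 pos [ 579.8 -281.6   45.9] rot [-3.14   0.005 -1.473] w 34.2 F [-0.2 -0.4 -0.9] t 5.825
```

```bash
python3 -m pendant '[[[0,0,0.2],0],[[0,0,0.2],0],[[0,0,0],0]]' 
python3 t.py 578 -282 42 -1.477
```

```text
clock: 6.2
position: [580.6, -282.0, 42.8]
eef_rot: [-3.139, 0.004, -1.473]
ft_force: [0.3, -0.5, -1.6]
gripper_width: 33.8
shift cm [-0.03  0.26  0.08] turn deg 0.2 pos [ 580.6 -282.    42.8] rot [-3.139  0.004 -1.473] w 33.8 F [ 0.3 -0.5 -1.6] t 6.2
```

```bash
python3 -m pendant '[[[0,0,0.15],0],[[0,0,0],0]]' 
python3 t.py 578 -282 42 -1.477
python3 - <<'E'
from h import *
from plant import bot
s=bot.capture("scene")
crop(s,260,100,385,205,6,"p1.png")
E
```

```text
clock: 6.45
position: [580.7, -282.1, 41.4]
eef_rot: [-3.138, 0.004, -1.473]
ft_force: [0.3, -0.2, 0.4]
gripper_width: 33.8
shift cm [-0.04  0.27 -0.06] turn deg 0.2 pos [ 580.7 -282.1   41.4] rot [-3.138  0.004 -1.473] w 33.8 F [ 0.3 -0.2  0.4] t 6.45
```

View pics/p1.png

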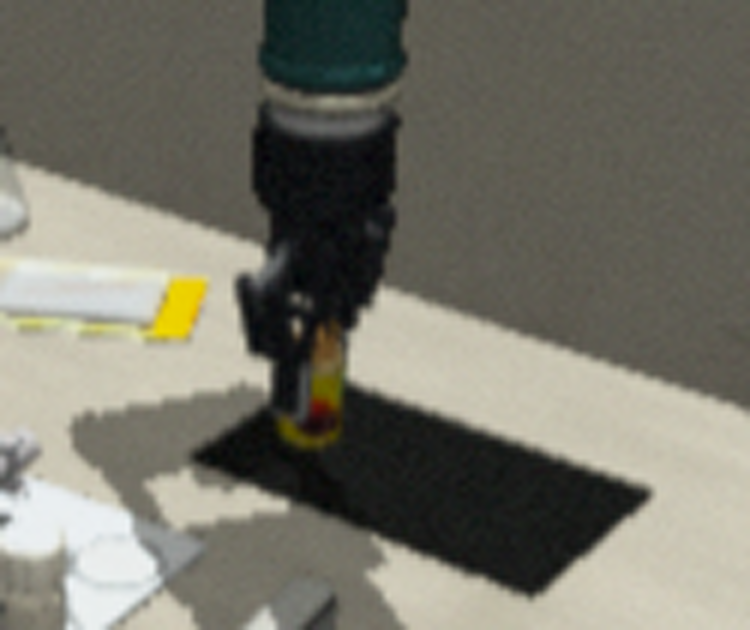

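```bash
python3 -m pendant '[[[0,0,0.15],0],[[0,0,0],0]]'; python3 -m pendant '[[[0,0,0.15],0],[[0,0,0],0]]'
```

```text
clock: 6.75
position: [581.4, -282.3, 41.5]
eef_rot: [-3.138, 0.003, -1.473]
ft_force: [-0.0, -0.3, -0.6]
gripper_width: 34.1
clock: 7.0
position: [581.8, -282.5, 41.3]
eef_rot: [-3.137, 0.003, -1.473]
ft_force: [-0.5, 0.1, -0.7]
gripper_width: 34.3
```

```bash
python3 -m pendant '[[[0,0,0.3],0],[[0,0,0],0]]'
```

```text
clock: 7.25
position: [582.7, -282.8, 41.6]
eef_rot: [-3.136, 0.002, -1.473]
ft_force: [-1.3, -0.1, -0.5]
gripper_width: 34.0
```

```bash
python3 -m pendant '[[[0,0,0],0],[[0,0,0],0],[[0,0,0],0]]' -0.3; python3 t.py 578 -282 42 -1.477
python3 - <<'E'
from h import *
from plant import bot
s=bot.capture("scene")
crop(s,260,100,385,205,6,"p2.png")
E
```

```text
clock: 7.62
position: [582.4, -282.6, 40.4]
eef_rot: [-3.136, 0.003, -1.473]
ft_force: [-0.3, -0.2, 0.3]
gripper_width: 55.4
shift cm [-0.1   0.43 -0.16] turn deg 0.2 pos [ 582.4 -282.6   40.4] rot [-3.136e+00  3.000e-03 -1.473e+00] w 55.4 F [-0.3 -0.2  0.3] t 7.625
```

View pics/p2.png

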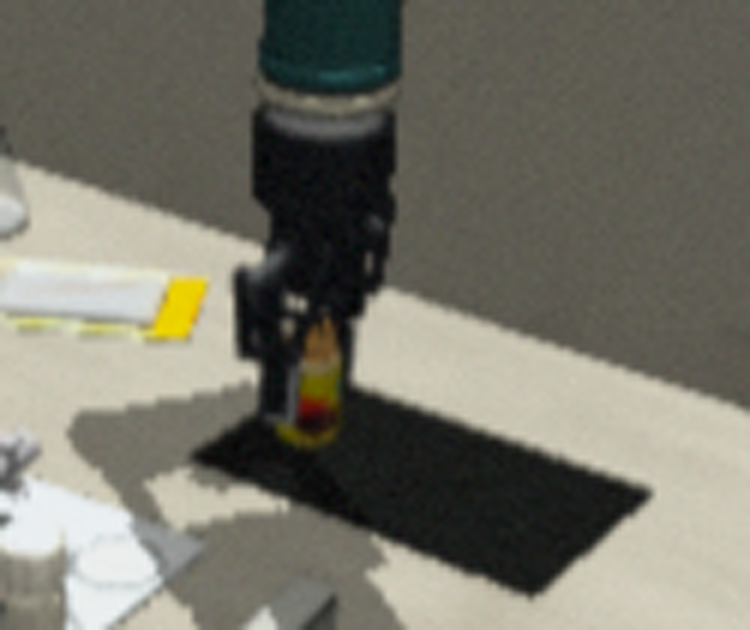

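```bash
python3 -m pendant '[[[0,0,-3],0],[[0,0,-4],0],[[0,0,-4],0],[[-4,0,0],0],[[-6,0,0],0],[[-6,0,0],0],[[-5,0,0],0],[[-3,0,0],0],[[0,0,0],0]]' 
python3 t.py 565 -28.5 40 -1.477
```

```text
clock: 8.8
position: [557.8, -38.1, 153.1]
eef_rot: [-3.136, 0.004, -1.476]
ft_force: [0.9, -0.2, -0.1]
gripper_width: 55.6
shift cm [-0.84 -0.74 11.32] turn deg 0.1 pos [557.8 -38.1 153.1] rot [-3.136  0.004 -1.476] w 55.6 F [ 0.9 -0.2 -0.1] t 8.8
```

```bash
python3 -m pendant '[[[-0.8,-0.7,2],0],[[0,0,2.5],0],[[0,0,1.5],0],[[0,0,0],0]]'; 
python3 t.py 565.5 -28.5 40 -1.477
```

```text
clock: 9.3
position: [565.2, -31.2, 88.1]
eef_rot: [-3.137, 0.004, -1.479]
ft_force: [0.7, -0.5, -0.0]
gripper_width: 55.6
shift cm [-0.24 -0.03  4.81] turn deg -0.1 pos [565.2 -31.2  88.1] rot [-3.137  0.004 -1.479] w 55.6 F [ 0.7 -0.5 -0. ] t 9.3
```

```bash
python3 -m pendant '[[[-0.25,0,1.5],0],[[0,0,1.8],0],[[0,0,1.2],0],[[0,0,0.3],0],[[0,0,0],0]]'; 
python3 t.py 565.5 -28.5 40 -1.477
```

```text
clock: 9.93
position: [566.6, -29.3, 37.7]
eef_rot: [-3.135, 0.003, -1.48]
ft_force: [0.3, 0.2, 0.4]
gripper_width: 55.6
shift cm [-0.09  0.1  -0.23] turn deg -0.2 pos [566.6 -29.3  37.7] rot [-3.135e+00  3.000e-03 -1.480e+00] w 55.6 F [0.3 0.2 0.4] t 9.925
```

```bash

python3 -m pendant '[[[0,0,0],0],[[0,0,0],0],[[0,0,0],0],[[0,0,0],0]]' 1 30
python3 t.py 565.5 -28.5 40 -1.477
python3 - <<'E'
from h import *
from plant import bot
s=bot.capture("scene")
crop(s,205,145,330,250,6,"g2.png")
E
```

```text
clock: 10.42
position: [567.4, -29.2, 38.9]
eef_rot: [-3.133, 0.003, -1.48]
ft_force: [0.6, -0.1, -0.1]
gripper_width: 37.3
shift cm [-0.09  0.18 -0.11] turn deg -0.2 pos [567.4 -29.2  38.9] rot [-3.133e+00  3.000e-03 -1.480e+00] w 37.3 F [ 0.6 -0.1 -0.1] t 10.425
```

View pics/g2.png

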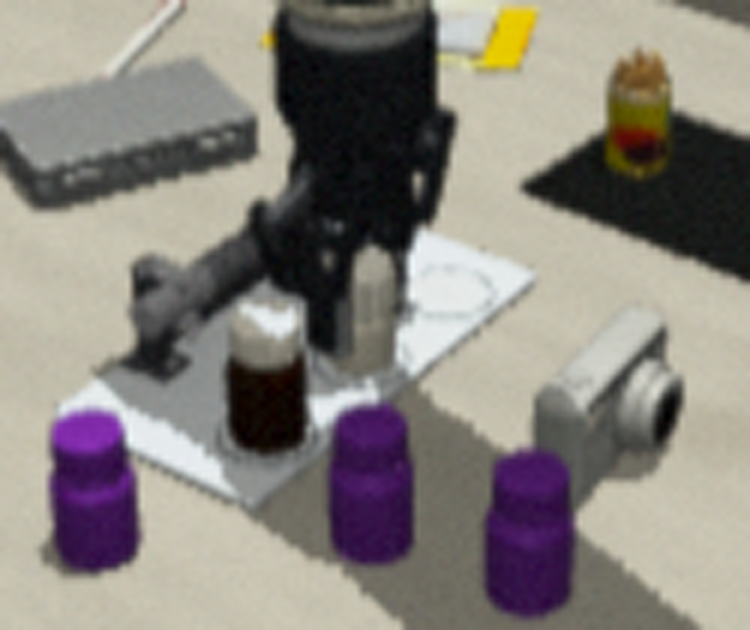

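White vial gripped (37 mm); the jar stands upright on the mat at (638,115).

```bash
python3 -m pendant '[[[0,0,-3],0],[[0,0,-4],0],[[0,0,-4],0],[[3,1.5,0],0],[[6,2,0],0],[[6,2,0],0],[[6,2,0],0],[[4,1,0],0],[[0,0,0],0]]' 
python3 t.py 508 -284 37 -1.477
```

```text
clock: 11.6
position: [504.4, -291.4, 152.4]
eef_rot: [-3.13, 0.0, -1.477]
ft_force: [0.2, 0.4, 0.1]
gripper_width: 37.0
shift cm [-0.7  -0.29 11.54] turn deg 0.0 pos [ 504.4 -291.4  152.4] rot [-3.13   0.    -1.477] w 37.0 F [0.2 0.4 0.1] t 11.6
```

```bash
python3 -m pendant '[[[-0.7,-0.2,3],0],[[0,0,3.5],0],[[0,0,2.5],0],[[0,0,1],0],[[0,0,0],0]]'; 
python3 t.py 508 -284 37 -1.477
```

```text
clock: 12.22
position: [508.2, -281.3, 51.0]
eef_rot: [-3.128, 0.001, -1.477]
ft_force: [0.4, 0.5, -0.4]
gripper_width: 37.1
shift cm [0.26 0.07 1.4 ] turn deg 0.0 pos [ 508.2 -281.3   51. ] rot [-3.128e+00  1.000e-03 -1.477e+00] w 37.1 F [ 0.4  0.5 -0.4] t 12.225
```

```bash
python3 -m pendant '[[[0.2,0,0.7],0],[[0,0,0.4],0],[[0,0,0.2],0],[[0,0,0],0]]'; 
python3 -m pendant '[[[0,0,0.2],0],[[0,0,0],0]]'; python3 -m pendant '[[[0,0,0.2],0],[[0,0,0],0]]'
```

```text
clock: 12.72
position: [510.9, -284.4, 40.3]
eef_rot: [-3.124, -0.002, -1.476]
ft_force: [0.2, 0.7, -1.1]
gripper_width: 36.8
clock: 12.98
position: [511.2, -284.6, 38.7]
eef_rot: [-3.123, -0.003, -1.476]
ft_force: [0.2, -0.2, -1.2]
gripper_width: 37.3
clock: 13.22
position: [511.3, -284.7, 36.6]
eef_rot: [-3.123, -0.003, -1.477]
ft_force: [-0.7, -0.5, -0.3]
gripper_width: 37.8
```

```bash
python3 -m pendant '[[[0,0,0.2],0],[[0,0,0],0]]'; python3 -m pendant '[[[0,0,0],0],[[0,0,0],0],[[0,0,0],0]]' -0.3
python3 - <<'E'
from h import *
from plant import bot
s=bot.capture("scene")
crop(s,260,100,385,205,6,"p3.png")
E
```

```text
clock: 13.48
position: [512.5, -285.1, 36.6]
eef_rot: [-3.121, -0.003, -1.477]
ft_force: [0.3, 0.4, -0.9]
gripper_width: 37.0
clock: 13.85
position: [512.5, -285.1, 36.4]
eef_rot: [-3.121, -0.003, -1.477]
ft_force: [0.6, -0.1, 0.5]
gripper_width: 55.2
```

View pics/p3.png

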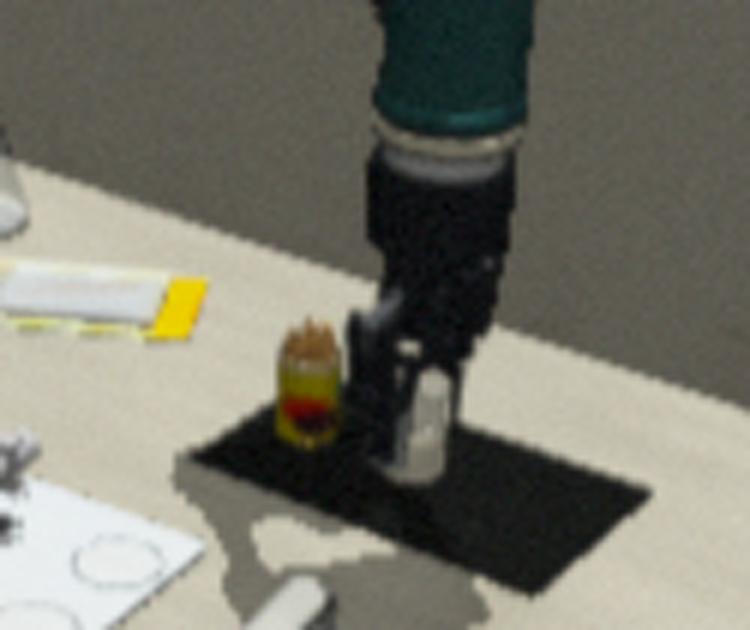

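White vial stands released on the mat at about (420,450), beside the jar. On to the brown vial at (557.5, 46).

```bash
python3 -m pendant '[[[0,0,-3],0],[[0,0,-4],0],[[0,0,-5],0],[[-4,-2,0],0],[[-6,-1.5,0],0],[[-6,-1.5,0],0],[[-6,-1.5,0],0],[[-6,0,0],0],[[-3,0,0],0],[[0,0,0],0]]' 
python3 t.py 559 45.5 40 -1.477
```

```text
clock: 15.15
position: [547.9, 37.7, 160.9]
eef_rot: [-3.118, -0.003, -1.48]
ft_force: [0.4, -0.6, 0.5]
gripper_width: 55.8
shift cm [-0.71 -0.88 12.11] turn deg -0.2 pos [547.9  37.7 160.9] rot [-3.118e+00 -3.000e-03 -1.480e+00] w 55.8 F [ 0.4 -0.6  0.5] t 15.15
```

```bash
python3 -m pendant '[[[-0.7,-0.9,2.5],0],[[0,0,3],0],[[0,0,1.5],0],[[0,0,0],0]]'; 
python3 t.py 559 45.5 40 -1.477
```

```text
clock: 15.65
position: [559.6, 42.6, 90.3]
eef_rot: [-3.115, -0.005, -1.481]
ft_force: [-0.3, -0.1, 0.5]
gripper_width: 55.7
shift cm [-0.32  0.16  5.03] turn deg -0.2 pos [559.6  42.6  90.3] rot [-3.115 -0.005 -1.481] w 55.7 F [-0.3 -0.1  0.5] t 15.65
```

```bash
python3 -m pendant '[[[-0.3,0,1.5],0],[[0,0.1,1.8],0],[[0,0,1.2],0],[[0,0,0.3],0],[[0,0,0],0]]'; 
python3 -m pendant '[[[0,0,0],0],[[0,0,0],0],[[0,0,0],0],[[0,0,0],0]]' 1 30
python3 - <<'E'
from h import *
from plant import bot
s=bot.capture("scene")
crop(s,205,145,330,250,6,"g3.png")
E
```

```text
clock: 16.27
position: [561.1, 44.7, 40.8]
eef_rot: [-3.113, -0.005, -1.482]
ft_force: [0.2, 0.3, -0.2]
gripper_width: 55.6
clock: 16.77
position: [562.1, 44.8, 42.1]
eef_rot: [-3.11, -0.005, -1.482]
ft_force: [-0.4, -0.5, -0.4]
gripper_width: 37.3
```

View pics/g3.png

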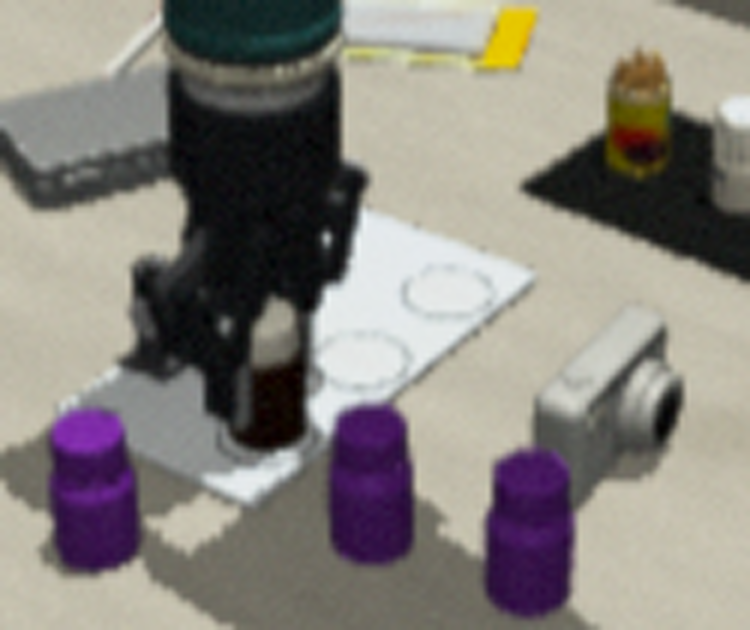

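Brown vial gripped (37 mm). Carry it over to the near end of the mat.

```bash
python3 -m pendant '[[[0,0,-3],0],[[0,0,-4],0],[[0,0,-5],0],[[3,1,0],0],[[5,2,0],0],[[5.5,2.2,0],0],[[5.5,2.2,0],0],[[5.5,2.2,0],0],[[5,2,0],0],[[3,1,0],0],[[0,0,0],0]]' 
python3 t.py 440 -285 41 -1.477
```

```text
clock: 18.2
position: [460.1, -300.0, 165.4]
eef_rot: [-3.106, -0.008, -1.479]
ft_force: [0.7, 0.4, -1.2]
gripper_width: 37.2
shift cm [-1.78  2.31 12.35] turn deg -0.1 pos [ 460.1 -300.   165.4] rot [-3.106 -0.008 -1.479] w 37.2 F [ 0.7  0.4 -1.2] t 18.2
```

```bash
python3 -m pendant '[[[-1.6,2.4,3],0],[[0,0,4],0],[[0,0,2.5],0],[[0,0,1],0],[[0,0,0],0]]'; 
python3 t.py 440 -285 41 -1.477
```

```text
clock: 18.82
position: [439.7, -283.5, 58.3]
eef_rot: [-3.103, -0.008, -1.478]
ft_force: [-1.1, 0.1, -0.3]
gripper_width: 37.1
shift cm [0.14 0.05 1.73] turn deg -0.0 pos [ 439.7 -283.5   58.3] rot [-3.103 -0.008 -1.478] w 37.1 F [-1.1  0.1 -0.3] t 18.825
```

```bash
python3 -m pendant '[[[0.1,0,1],0],[[0,0,0.5],0],[[0,0,0.2],0],[[0,0,0],0]]'; 
python3 -m pendant '[[[0,0,0.2],0],[[0,0,0],0]]'; python3 -m pendant '[[[0,0,0.2],0],[[0,0,0],0]]'
```

```text
clock: 19.32
position: [443.0, -285.8, 43.1]
eef_rot: [-3.099, -0.012, -1.477]
ft_force: [-0.6, 0.1, -0.9]
gripper_width: 37.4
clock: 19.58
position: [443.4, -286.2, 41.5]
eef_rot: [-3.098, -0.012, -1.478]
ft_force: [-0.3, -0.1, -0.1]
gripper_width: 37.2
clock: 19.82
position: [443.7, -286.4, 39.7]
eef_rot: [-3.098, -0.013, -1.478]
ft_force: [-0.1, 1.0, -1.0]
gripper_width: 37.2
```

```bash
python3 -m pendant '[[[0,0,0.2],0],[[0,0,0],0]]'; python3 -m pendant '[[[0,0,0],0],[[0,0,0],0],[[0,0,0],0]]' -0.3;  python3 -m pendant '[[[0,0,-3],0],[[0,0,-4],0],[[0,0,-5],0],[[0,0,-2],0]]'
python3 - <<'E'
from h import *
from plant import bot
s=bot.capture("scene"); np.savez("s1.npz",**s)
crop(s,205,100,385,250,4,"p4.png")
E
```

```text
clock: 20.08
position: [444.4, -286.7, 39.8]
eef_rot: [-3.098, -0.013, -1.478]
ft_force: [-0.2, -0.1, -0.6]
gripper_width: 37.2
clock: 20.45
position: [444.4, -286.7, 39.6]
eef_rot: [-3.097, -0.013, -1.478]
ft_force: [-0.3, 0.1, 0.6]
gripper_width: 55.5
clock: 20.95
position: [435.8, -284.0, 179.5]
eef_rot: [-3.103, -0.007, -1.478]
ft_force: [0.3, -0.7, -0.6]
gripper_width: 55.8
```

View pics/p4.png

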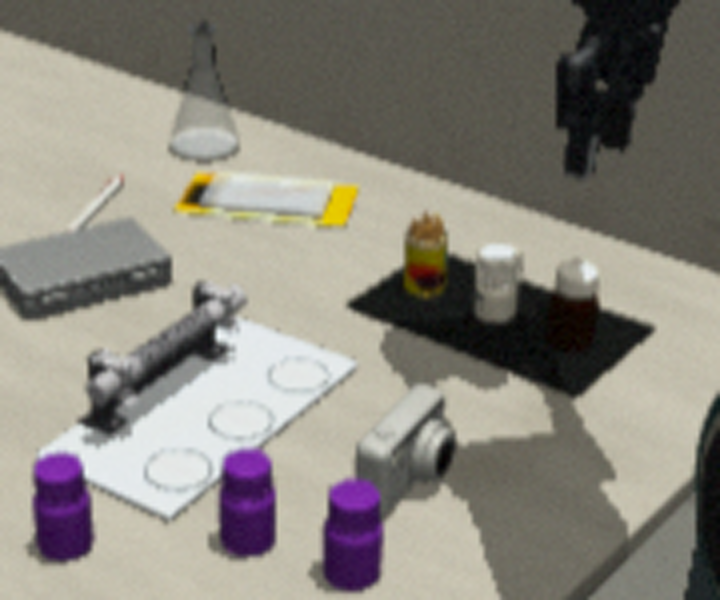

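All three stand upright on the mat (at (427,260), (497,285), (575,305)), and the bar is still in its clips. Now turn and go to the bar.

```bash
python3 -m pendant '[[[-4,-3,0],0],[[-4,-3,0],0],[[-4,-3,0],0],[[-4,-3,0],0],[[0,0,0],-10],[[0,0,0],-10],[[0,0,0],-10],[[0,0,0],-10],[[0,0,0],-10],[[0,0,0],-10],[[0,0,0],-10],[[0,0,0],-10],[[0,0,0],-10]]' 
python3 t.py 630 -21.5 140 0.094
```

```text
clock: 22.62
position: [539.5, -107.0, 170.7]
eef_rot: [3.135, -0.026, 0.145]
ft_force: [0.2, -0.9, 0.8]
gripper_width: 55.2
shift cm [10.1  -7.18  3.29] turn deg 2.9 pos [ 539.5 -107.   170.7] rot [ 3.135 -0.026  0.145] w 55.2 F [ 0.2 -0.9  0.8] t 22.625
```

```bash
python3 -m pendant '[[[0,0,0],3],[[4,-3,0],0],[[4,-3,0.5],0],[[2,-1,0.5],0],[[0,0,0],0]]' 
python3 t.py 630 -21.5 110 0.094
```

```text
clock: 23.25
position: [632.4, -26.2, 155.6]
eef_rot: [3.138, -0.019, 0.091]
ft_force: [-0.2, -0.7, -1.5]
gripper_width: 55.5
shift cm [-0.28 -0.51  4.56] turn deg -0.2 pos [632.4 -26.2 155.6] rot [ 3.138 -0.019  0.091] w 55.5 F [-0.2 -0.7 -1.5] t 23.25
```

```bash
python3 -m pendant '[[[-0.2,-0.5,2],0],[[0,0,2.5],0],[[0,0,0.8],0],[[0,0,0],0]]' 
python3 t.py 630 -21.5 52 0.094
```

```text
clock: 23.75
position: [625.8, -22.5, 96.5]
eef_rot: [3.139, -0.012, 0.089]
ft_force: [0.5, -0.2, 1.3]
gripper_width: 55.5
shift cm [ 0.37 -0.08  4.45] turn deg -0.3 pos [625.8 -22.5  96.5] rot [ 3.139 -0.012  0.089] w 55.5 F [ 0.5 -0.2  1.3] t 23.75
```

```bash
python3 - <<'E'
from h import *
from plant import bot
c=bot.capture("top"); crop(c,215,130,315,235,6,"b0t.png")
E
```

```text
(no output)
```

View pics/b0t.png

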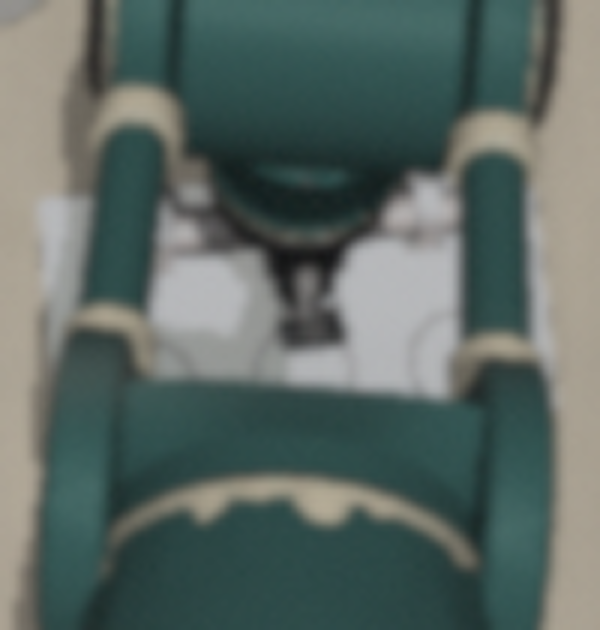

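```bash
python3 -m pendant '[[[0.4,0,1.3],0],[[0,0,1.5],0],[[0,0,1],0],[[0,0,0.2],0],[[0,0,0],0]]' 
python3 t.py 630 -21.5 52 0.094
```

```text
clock: 24.42
position: [632.0, -22.6, 55.7]
eef_rot: [3.138, -0.015, 0.088]
ft_force: [-0.2, -0.0, 0.4]
gripper_width: 55.4
shift cm [-0.19 -0.13  0.37] turn deg -0.3 pos [632.  -22.6  55.7] rot [ 3.138 -0.015  0.088] w 55.4 F [-0.2 -0.   0.4] t 24.425
```

```bash
python3 -m pendant '[[[-0.1,-0.1,0.4],0],[[0,0,0],0]]'; python3 -m pendant '[[[0,0,0],0],[[0,0,0],0],[[0,0,0],0],[[0,0,0],0],[[0,0,0],0],[[0,0,0],0]]' 1 40
python3 t.py 630 -21.5 52 0.094
```

```text
clock: 24.68
position: [631.3, -21.6, 52.0]
eef_rot: [3.138, -0.016, 0.088]
ft_force: [-0.9, -0.5, -0.7]
gripper_width: 55.6
clock: 25.42
position: [629.8, -21.8, 52.7]
eef_rot: [3.138, -0.013, 0.089]
ft_force: [-1.0, -0.1, 0.2]
gripper_width: 18.7
shift cm [ 0.02 -0.03  0.07] turn deg -0.3 pos [629.8 -21.8  52.7] rot [ 3.138 -0.013  0.089] w 18.7 F [-1.  -0.1  0.2] t 25.425
```

```bash
python3 -m pendant '[[[0,0,0],0],[[-0.5,0,0],0],[[-1,0,0],0],[[-1,0,0],0],[[-1,0,0],0]]' - 70; python3 -m pendant '[[[-1,0,0],0],[[-1,0,0],0],[[0,0,0],0]]'
python3 - <<'E'
from h import *
from plant import bot
s=bot.capture("scene")
crop(s,205,145,330,250,6,"b1.png")
E
```

```text
clock: 26.05
position: [596.3, -24.7, 51.6]
eef_rot: [3.138, -0.019, 0.088]
ft_force: [-0.3, -0.5, -2.6]
gripper_width: 18.1
clock: 26.42
position: [572.2, -26.6, 50.1]
eef_rot: [3.138, -0.016, 0.088]
ft_force: [0.5, 0.3, -3.2]
gripper_width: 17.7
```

View pics/b1.png

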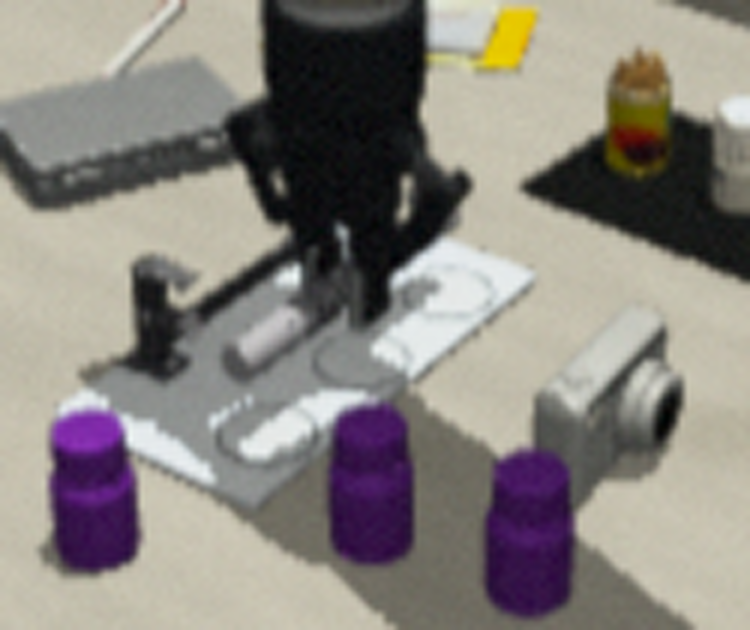

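```bash
python3 -m pendant '[[[0,0,-3],0],[[0,0,-4],0],[[0,0,-4],0],[[0,0,0],8],[[0,0,0],8],[[0,0,0],0]]'
python3 t.py 478.3 298.3 100 -0.205
```

```text
clock: 27.22
position: [574.1, -26.5, 165.6]
eef_rot: [-3.139, -0.022, -0.198]
ft_force: [-0.6, -0.6, -3.2]
gripper_width: 18.0
shift cm [-15.93 -29.94   6.28] turn deg 0.4 pos [574.1 -26.5 165.6] rot [-3.139 -0.022 -0.198] w 18.0 F [-0.6 -0.6 -3.2] t 27.225
```

```bash
python3 -m pendant '[[[-1.5,-3,0],0],[[-2.2,-4.2,0],0],[[-2.2,-4.2,0],0],[[-2.2,-4.2,0],0],[[-2.2,-4.2,0],0],[[-2.2,-4.2,0],0],[[-2,-4,0],0],[[0,0,0],0]]'
python3 t.py 478.3 298.3 100 -0.205
```

```text
clock: 28.22
position: [483.9, 284.6, 161.9]
eef_rot: [-3.139, -0.025, -0.177]
ft_force: [0.6, -1.4, -3.2]
gripper_width: 17.9
shift cm [-0.95 -1.23  6.17] turn deg 1.6 pos [483.9 284.6 161.9] rot [-3.139 -0.025 -0.177] w 17.9 F [ 0.6 -1.4 -3.2] t 28.225
```

```bash
python3 -m pendant '[[[-1,-1.2,2],1.6],[[0,0,2.5],0],[[0,0,2],0],[[0,0,0],0]]'
python3 t.py 478.3 298.3 31 -0.205
python3 - <<'E'
from h import *
from plant import bot
s=bot.capture("scene")
crop(s,140,225,260,325,6,"r1.png")
E
```

```text
clock: 28.72
position: [478.7, 297.2, 95.0]
eef_rot: [-3.14, -0.026, -0.197]
ft_force: [-0.6, 0.3, -3.8]
gripper_width: 17.8
shift cm [-0.23 -0.09  6.4 ] turn deg 0.5 pos [478.7 297.2  95. ] rot [-3.14  -0.026 -0.197] w 17.8 F [-0.6  0.3 -3.8] t 28.725
```

View pics/r1.png

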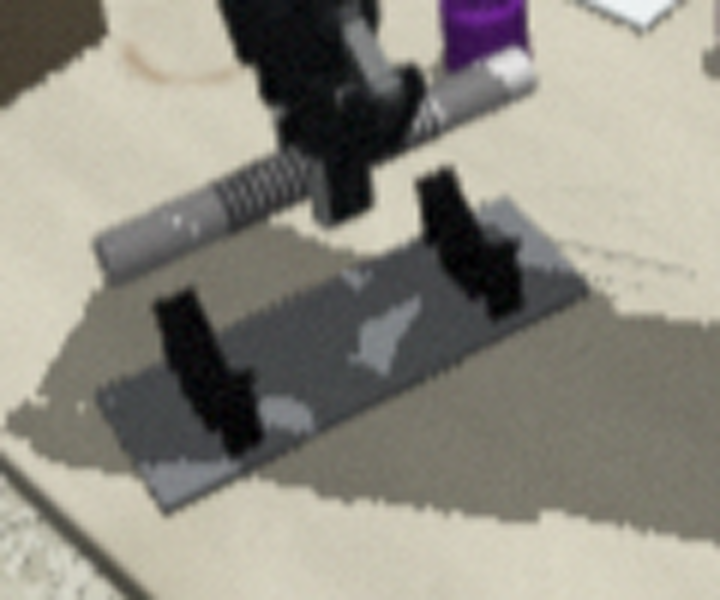

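```bash
python3 -m pendant '[[[-0.1,-0.1,2],0.5],[[0,0,2],0],[[0,0,1],0],[[0,0,0],0]]'
python3 t.py 478.3 298.3 31 -0.205
```

```text
clock: 29.28
position: [482.7, 299.0, 45.9]
eef_rot: [-3.135, -0.031, -0.206]
ft_force: [-0.6, 0.5, -3.0]
gripper_width: 17.9
shift cm [-0.46  0.17  1.47] turn deg -0.1 pos [482.7 299.   45.9] rot [-3.135 -0.031 -0.206] w 17.9 F [-0.6  0.5 -3. ] t 29.275
```

```bash
python3 -m pendant '[[[-0.4,0.1,0.6],0],[[0,0,0.5],0],[[0,0,0],0]]'
python3 t.py 478.3 298.3 31 -0.205
```

```text
clock: 29.65
position: [479.6, 299.4, 35.3]
eef_rot: [-3.133, -0.033, -0.206]
ft_force: [0.3, -0.5, -1.8]
gripper_width: 18.3
shift cm [-0.11  0.14  0.43] turn deg -0.1 pos [479.6 299.4  35.3] rot [-3.133 -0.033 -0.206] w 18.3 F [ 0.3 -0.5 -1.8] t 29.65
```

```bash
python3 -m pendant '[[[-0.1,0,0.3],0],[[0,0,0],0]]';python3 -m pendant '[[[0,0,0.2],0],[[0,0,0],0]]'
python3 t.py 478.3 298.3 31 -0.205
```

```text
clock: 29.9
position: [478.9, 299.9, 32.7]
eef_rot: [-3.133, -0.033, -0.206]
ft_force: [-0.5, 0.6, -2.6]
gripper_width: 18.3
clock: 30.15
position: [479.0, 300.1, 32.2]
eef_rot: [-3.133, -0.033, -0.207]
ft_force: [-1.1, -0.9, -2.3]
gripper_width: 18.2
shift cm [-0.03  0.19  0.12] turn deg -0.1 pos [479.  300.1  32.2] rot [-3.133 -0.033 -0.207] w 18.2 F [-1.1 -0.9 -2.3] t 30.15
```

```bash
python3 -m pendant '[[[0,0.15,0.2],0],[[0,0,0],0]]';python3 -m pendant '[[[0,0,0],0],[[0,0,0],0],[[0,0,0],0],[[0,0,0],0]]' 0
python3 -m pendant '[[[0,0,-2],0],[[0,0,-3],0],[[0,0,-4],0],[[0,0,-4],0]]'
python3 - <<'E'
from h import *
from plant import bot
s=bot.capture("scene")
crop(s,140,225,260,325,6,"r2.png")
E
```

```text
clock: 30.4
position: [479.1, 300.2, 32.3]
eef_rot: [-3.13, -0.033, -0.207]
ft_force: [-1.5, -1.1, -1.2]
gripper_width: 17.7
clock: 30.9
position: [481.1, 300.7, 32.8]
eef_rot: [-3.128, -0.037, -0.207]
ft_force: [0.1, 0.3, 0.4]
gripper_width: 42.6
clock: 31.4
position: [473.2, 298.0, 160.9]
eef_rot: [-3.135, -0.029, -0.207]
ft_force: [1.2, -0.6, 1.4]
gripper_width: 42.9
```

View pics/r2.png

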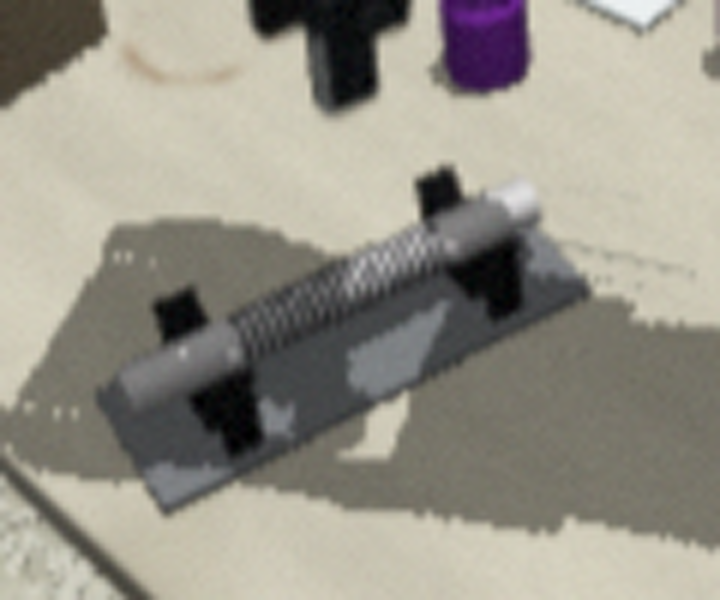

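Bar lies in both notches of the rest, released, at (330,290) in the crop. Now the returns, brown vial first.

```bash
python3 -m pendant '[[[0,0,0],10.4],[[0,0,0],10.4],[[0,0,0],10.4],[[0,0,0],10.4],[[0,0,0],10.4],[[0,0,0],10.4],[[0,0,0],10.4],[[0,0,0],0]]' -0.3
python3 t.py 444.4 -286.5 150 -1.477
```

```text
clock: 32.45
position: [478.2, 300.6, 169.6]
eef_rot: [-3.097, 0.006, -1.517]
ft_force: [0.3, -0.2, 0.2]
gripper_width: 55.0
shift cm [58.45  6.62  1.3 ] turn deg -2.3 pos [478.2 300.6 169.6] rot [-3.097  0.006 -1.517] w 55.0 F [ 0.3 -0.2  0.2] t 32.45
```

```bash
python3 -m pendant '[[[0,0,0],-2.3],[[4,0,0],0],[[5.5,0,0],0],[[5.5,0,0],0],[[5.5,0,0],0],[[5.5,0,0],0],[[5.5,0,0],0],[[5.5,0,0],0],[[5.5,0,0],0],[[5.5,0,0],0],[[4,0,0],0],[[0,0,0],0]]' 
python3 t.py 444.4 -286.5 150 -1.477
```

```text
clock: 33.95
position: [544.2, -231.7, 168.5]
eef_rot: [-3.088, 0.0, -1.425]
ft_force: [-0.3, -0.4, -0.0]
gripper_width: 55.9
shift cm [ 3.97 10.76  1.28] turn deg 3.0 pos [ 544.2 -231.7  168.5] rot [-3.088  0.    -1.425] w 55.9 F [-0.3 -0.4 -0. ] t 33.95
```

```bash
python3 -m pendant '[[[0,0,0],3],[[1.6,3.5,0],0],[[1.6,3.5,0],0],[[1,3.4,0],0],[[0,0,0],0]]' 
python3 t.py 444.4 -286.5 41 -1.477
```

```text
clock: 34.58
position: [442.2, -280.0, 161.2]
eef_rot: [-3.09, 0.006, -1.462]
ft_force: [0.6, 0.9, 0.3]
gripper_width: 55.2
shift cm [ 0.74  0.48 12.01] turn deg 0.8 pos [ 442.2 -280.   161.2] rot [-3.09   0.006 -1.462] w 55.2 F [0.6 0.9 0.3] t 34.575
```

```bash
python3 -m pendant '[[[0.7,0.3,3],0.8],[[0,0,3],0],[[0,0,1.5],0],[[0,0,0],0]]' 
python3 t.py 444.4 -286.5 41 -1.477
```

```text
clock: 35.08
position: [447.5, -284.0, 86.1]
eef_rot: [-3.085, 0.005, -1.468]
ft_force: [-0.3, -0.6, 0.7]
gripper_width: 55.4
shift cm [0.23 0.59 4.49] turn deg 0.5 pos [ 447.5 -284.    86.1] rot [-3.085  0.005 -1.468] w 55.4 F [-0.3 -0.6  0.7] t 35.075
```

```bash
python3 -m pendant '[[[0.2,0.6,1.5],0],[[0,0.1,1.5],0],[[0,0,1],0],[[0,0,0.3],0],[[0,0,0],0]]' 
python3 t.py 444.4 -286.5 41 -1.477
```

```text
clock: 35.7
position: [444.7, -287.1, 41.9]
eef_rot: [-3.082, 0.003, -1.467]
ft_force: [-0.1, 0.8, -0.0]
gripper_width: 55.5
shift cm [-0.07  0.03  0.09] turn deg 0.6 pos [ 444.7 -287.1   41.9] rot [-3.082e+00  3.000e-03 -1.467e+00] w 55.5 F [-0.1  0.8 -0. ] t 35.7
```

```bash
python3 -m pendant '[[[0,0,0],0],[[0,0,0],0],[[0,0,0],0],[[0,0,0],0]]' 1 30
python3 t.py 444.4 -286.5 41 -1.477
python3 - <<'E'
from h import *
from plant import bot
s=bot.capture("scene")
crop(s,260,100,385,205,6,"q1.png")
E
```

```text
clock: 36.2
position: [445.5, -287.7, 43.0]
eef_rot: [-3.081, 0.001, -1.467]
ft_force: [-0.6, -0.1, -0.7]
gripper_width: 36.7
shift cm [-0.13  0.11  0.2 ] turn deg 0.6 pos [ 445.5 -287.7   43. ] rot [-3.081e+00  1.000e-03 -1.467e+00] w 36.7 F [-0.6 -0.1 -0.7] t 36.2
```

View pics/q1.png

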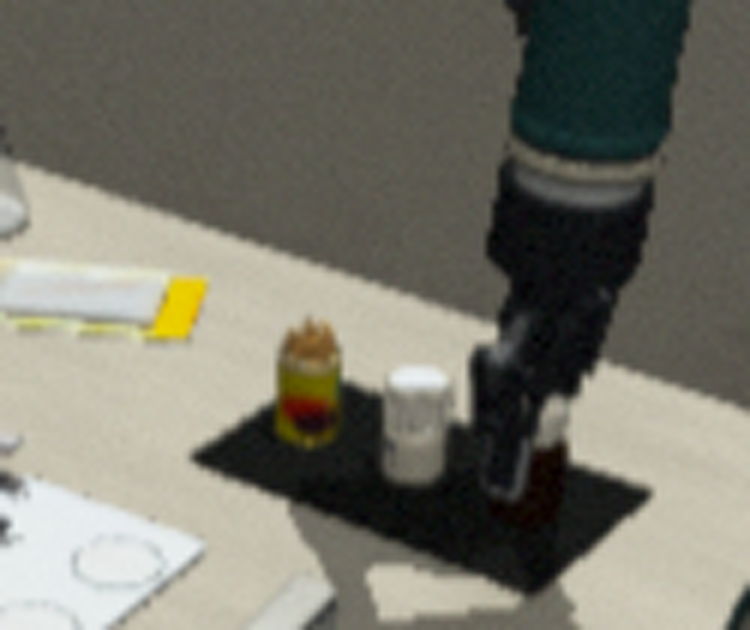

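```bash
python3 -m pendant '[[[0,0,-3],0],[[0,0,-4],0],[[0,0,-5],0],[[-3,-1,0],0],[[-5,-2,0],0],[[-5.5,-2.2,0],0],[[-5.5,-2.2,0],0],[[-5.5,-2.2,0],0],[[-5,-1,0],0],[[-2,0,0],0],[[0,0,0],0]]' 
python3 t.py 562 45 46 -1.477
```

```text
clock: 37.62
position: [514.1, 44.8, 175.4]
eef_rot: [-3.075, 0.001, -1.47]
ft_force: [0.3, 0.7, -0.9]
gripper_width: 37.1
shift cm [ 0.47 -3.9  13.23] turn deg 0.4 pos [514.1  44.8 175.4] rot [-3.075e+00  1.000e-03 -1.470e+00] w 37.1 F [ 0.3  0.7 -0.9] t 37.625
```

```bash
python3 -m pendant '[[[0.4,-4,2.5],0.4],[[0,0,3],0],[[0,0,3],0],[[0,0,1.5],0],[[0,0,0],0]]' 
python3 t.py 562 45 46 -1.477
```

```text
clock: 38.25
position: [563.6, 41.7, 77.1]
eef_rot: [-3.072, -0.001, -1.479]
ft_force: [-0.9, -0.0, -0.4]
gripper_width: 37.2
shift cm [-0.35  0.34  3.1 ] turn deg -0.1 pos [563.6  41.7  77.1] rot [-3.072e+00 -1.000e-03 -1.479e+00] w 37.2 F [-0.9 -0.  -0.4] t 38.25
```

```bash
python3 -m pendant '[[[-0.35,0.3,1],0],[[0,0,1],0],[[0,0,0.6],0],[[0,0,0],0]]' 
python3 t.py 562 45 45 -1.477
```

```text
clock: 38.75
position: [563.8, 44.9, 52.2]
eef_rot: [-3.068, -0.001, -1.479]
ft_force: [-1.4, 0.0, -0.3]
gripper_width: 37.3
shift cm [-0.03  0.23  0.71] turn deg -0.1 pos [563.8  44.9  52.2] rot [-3.068e+00 -1.000e-03 -1.479e+00] w 37.3 F [-1.4  0.  -0.3] t 38.75
```

```bash
python3 -m pendant '[[[0,0.2,0.5],0],[[0,0,0],0]]'; python3 -m pendant '[[[0,0,0.2],0],[[0,0,0],0]]' ; python3 -m pendant '[[[0,0,0.2],0],[[0,0,0],0]]' ; python3 -m pendant '[[[0,0,0.2],0],[[0,0,0],0]]' 
```

```text
clock: 39.0
position: [562.5, 44.9, 47.2]
eef_rot: [-3.067, -0.001, -1.479]
ft_force: [0.1, -0.2, -0.7]
gripper_width: 37.4
clock: 39.25
position: [563.0, 44.9, 45.4]
eef_rot: [-3.066, -0.001, -1.479]
ft_force: [-0.4, 0.1, -0.9]
gripper_width: 37.3
clock: 39.5
position: [564.2, 45.0, 44.8]
eef_rot: [-3.064, -0.001, -1.479]
ft_force: [-0.4, 0.3, -1.0]
gripper_width: 37.1
clock: 39.75
position: [565.5, 45.0, 44.7]
eef_rot: [-3.062, -0.002, -1.479]
ft_force: [0.4, 1.0, -0.6]
gripper_width: 37.4
```

```bash
python3 -m pendant '[[[0,0,0],0],[[0,0,0],0]]' -0.3; python3 -m pendant '[[[0,0,-3],0],[[0,0,-4],0],[[0,0,-4],0],[[4,0,-1],0],[[5,1,0],0],[[0,0,0],0]]'
python3 - <<'E'
from h import *
from plant import bot
s=bot.capture("scene")
print(bot.get_obs()["q"].round(3))
crop(s,205,145,330,250,6,"q2.png")
E
python3 t.py 512.5 -285 38 -1.477
```

```text
clock: 40.0
position: [565.7, 45.0, 44.4]
eef_rot: [-3.062, -0.002, -1.479]
ft_force: [-0.3, -0.5, 0.8]
gripper_width: 55.2
clock: 40.75
position: [553.9, -48.1, 165.6]
eef_rot: [-3.063, -0.003, -1.477]
ft_force: [0.4, 0.2, 0.3]
gripper_width: 55.3
[-0.139  0.063  2.002  0.02   1.     1.327]
shift cm [23.3   7.39 12.26] turn deg 0.1 pos [554.2 -46.8 165.6] rot [-3.063e+00 -2.000e-03 -1.476e+00] w 55.6 F [-0.7  0.4 -0.4] t 40.8
```

View pics/q2.png

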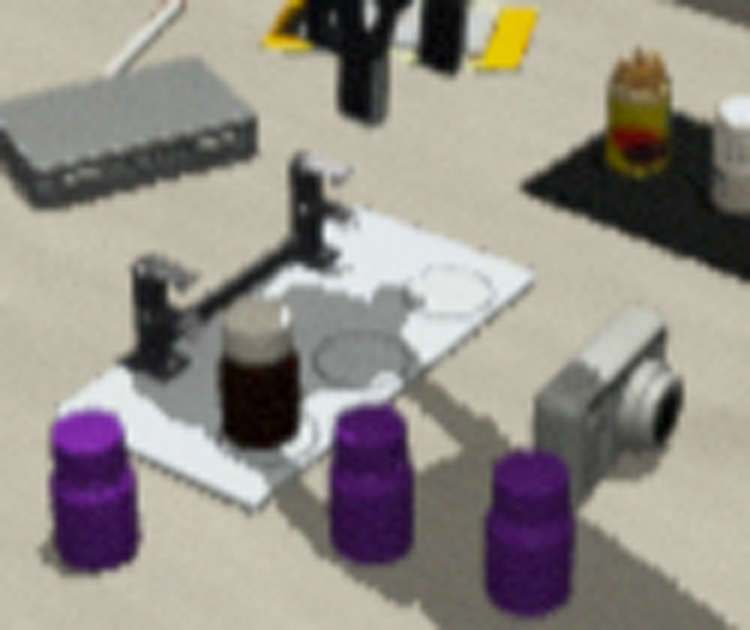

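```bash
cat > fit.py <<'E'
from h import *
from scipy.optimize import least_squares
def fit(c,x,y,z0,z1,r):
    P=cloud(c); m=(P[...,2]>z0)&(P[...,2]<z1)&(np.hypot(P[...,0]-x,P[...,1]-y)<32)
    q=P[m]; f=least_squares(lambda p:np.hypot(q[:,0]-p[0],q[:,1]-p[1])-r,[x,y],loss="soft_l1"); return f.x.round(1),len(q)
if __name__=="__main__":
    import sys
    from plant import bot
    s=bot.capture("scene"); s0=load("scene0.npz")
    for n,x,y,r in [("jar",572,-102,18),("white",565.5,-29,19),("brown",558.5,45,19)]:
        print(n,"start",fit(s0,x,y,14,54,r),"now",fit(s,x,y,14,54,r))
    for n,x,y,r in [("brownM",442,-286,19),("whiteM",511,-285,19),("jarM",580,-282,18)]:
        print(n,fit(s,x,y,14,54,r))
E
python3 fit.py
```

```text
jar start (array([ 573.1, -102.5]), 127) now (array([ 572., -102.]), 0)
white start (array([568. , -30.7]), 141) now (array([565.5, -29. ]), 0)
brown start (array([559.6,  44.6]), 169) now (array([564.1,  44.2]), 169)
brownM (array([ 442., -286.]), 0)
whiteM (array([ 513.6, -286.9]), 117)
jarM (array([ 582.5, -283.1]), 124)
```

```bash
python3 -m pendant '[[[3,1,0],0],[[5,1.5,0],0],[[5,1.5,0],0],[[5,1.5,0],0],[[4,1,0],0],[[0,0,0],0]]'
python3 t.py 512.5 -285.5 38 -1.477
```

```text
clock: 41.6
position: [512.5, -268.5, 157.3]
eef_rot: [-3.065, 0.003, -1.464]
ft_force: [0.5, 1.1, -0.5]
gripper_width: 55.4
shift cm [ 1.73  1.1  11.87] turn deg 0.8 pos [ 512.5 -268.5  157.3] rot [-3.065e+00  3.000e-03 -1.464e+00] w 55.4 F [ 0.5  1.1 -0.5] t 41.6
```

```bash
python3 -m pendant '[[[1.6,1.1,3],0.8],[[0,0,3],0],[[0,0,1.2],0],[[0,0,0],0]]'
python3 t.py 512.5 -285.5 38 -1.477
```

```text
clock: 42.1
position: [511.2, -278.9, 82.5]
eef_rot: [-3.065, 0.007, -1.473]
ft_force: [-0.1, 0.4, 0.6]
gripper_width: 55.2
shift cm [0.7  0.28 4.43] turn deg 0.2 pos [ 511.2 -278.9   82.5] rot [-3.065  0.007 -1.473] w 55.2 F [-0.1  0.4  0.6] t 42.1
```

```bash
python3 -m pendant '[[[0.6,0.3,1],0],[[0,0,1.5],0],[[0,0,1.2],0],[[0,0,0.5],0],[[0,0,0],0]]'
python3 t.py 512.5 -285.5 38 -1.477
```

```text
clock: 42.72
position: [514.0, -284.8, 39.8]
eef_rot: [-3.062, 0.005, -1.472]
ft_force: [-0.3, 0.6, 0.2]
gripper_width: 55.5
shift cm [0.06 0.17 0.16] turn deg 0.3 pos [ 514.  -284.8   39.8] rot [-3.062  0.005 -1.472] w 55.5 F [-0.3  0.6  0.2] t 42.725
```

```bash
python3 -m pendant '[[[0,0.2,0.2],0],[[0,0,0],0],[[0,0,0],0],[[0,0,0],0]]' 1 30
python3 t.py 512.5 -285.5 38 -1.477
```

```text
clock: 43.22
position: [512.6, -285.6, 38.5]
eef_rot: [-3.06, 0.004, -1.472]
ft_force: [-0.0, -0.3, 0.0]
gripper_width: 37.6
shift cm [-0.01  0.01  0.05] turn deg 0.3 pos [ 512.6 -285.6   38.5] rot [-3.06   0.004 -1.472] w 37.6 F [-0.  -0.3  0. ] t 43.225
```

```bash
python3 -m pendant '[[[0,0,-3],0],[[0,0,-4],0],[[0,0,-4],0],[[-4,-1.5,0],0],[[-5.5,-2,0],0],[[-5.5,-2,0],0],[[-5.5,-1.5,0],0],[[-4,-1,0],0],[[0,0,0],0]]' 
python3 t.py 566.5 -29.2 41 -1.477
```

```text
clock: 44.35
position: [560.9, -29.0, 160.7]
eef_rot: [-3.057, 0.004, -1.475]
ft_force: [-0.3, -0.4, -0.6]
gripper_width: 36.9
shift cm [ 0.12  0.46 11.97] turn deg 0.1 pos [560.9 -29.  160.7] rot [-3.057  0.004 -1.475] w 36.9 F [-0.3 -0.4 -0.6] t 44.35
```

```bash
python3 -m pendant '[[[0,0.4,3],0],[[0,0,3],0],[[0,0,2.5],0],[[0,0,0.8],0],[[0,0,0],0]]' 
python3 t.py 566.5 -29.2 41 -1.477
```

```text
clock: 44.98
position: [565.4, -31.8, 66.7]
eef_rot: [-3.055, 0.001, -1.476]
ft_force: [1.0, -0.6, -0.0]
gripper_width: 37.3
shift cm [-0.24  0.09  2.58] turn deg 0.1 pos [565.4 -31.8  66.7] rot [-3.055e+00  1.000e-03 -1.476e+00] w 37.3 F [ 1.  -0.6 -0. ] t 44.975
```

```bash
python3 -m pendant '[[[-0.2,0.1,1],0],[[0,0.1,0.8],0],[[0,0,0.3],0],[[0,0,0],0]]' 
python3 t.py 566.5 -29.2 40.5 -1.477
```

```text
clock: 45.48
position: [566.9, -30.4, 46.9]
eef_rot: [-3.051, 0.0, -1.476]
ft_force: [0.2, -0.2, -0.6]
gripper_width: 36.9
shift cm [-0.13  0.09  0.64] turn deg 0.0 pos [566.9 -30.4  46.9] rot [-3.051  0.    -1.476] w 36.9 F [ 0.2 -0.2 -0.6] t 45.475
```

```bash
python3 -m pendant '[[[-0.1,0.15,0.5],0],[[0,0,0],0]]';python3 -m pendant '[[[0,0,0.2],0],[[0,0,0],0]]'; python3 -m pendant '[[[0,0,0.1],0]]'
python3 t.py 566.5 -29.2 40.5 -1.477
```

```text
clock: 45.72
position: [566.0, -29.4, 41.9]
eef_rot: [-3.05, 0.0, -1.476]
ft_force: [0.5, 0.1, -0.8]
gripper_width: 37.2
clock: 45.98
position: [566.7, -29.4, 40.2]
eef_rot: [-3.049, -0.0, -1.476]
ft_force: [1.1, 0.3, 0.1]
gripper_width: 37.2
clock: 46.1
position: [567.3, -29.4, 39.9]
eef_rot: [-3.048, -0.0, -1.476]
ft_force: [-3.1, 0.5, 9.6]
gripper_width: 37.2
shift cm [-0.02  0.08 -0.06] turn deg 0.1 pos [567.3 -29.4  39.9] rot [-3.048 -0.    -1.476] w 37.2 F [-3.1  0.5  9.6] t 46.1
```

Contact (9.6 N). Release, lift, on to the jar.

```bash
python3 -m pendant '[[[0,0,0],0],[[0,0,0],0]]' -0.3; python3 -m pendant '[[[0,0,-3],0],[[0,0,-4],0],[[0,0,-4],0],[[3,0,-1],0],[[5,-0.5,0],0],[[5,0,0],0],[[5,0,0],0],[[4,-0.5,0],0],[[0,0,0],0]]'
python3 fit.py
python3 t.py 582 -282.8 43 -1.477
```

```text
clock: 46.35
position: [567.4, -29.4, 40.0]
eef_rot: [-3.048, -0.0, -1.476]
ft_force: [0.4, 0.5, 0.8]
gripper_width: 55.4
clock: 47.48
position: [586.7, -254.5, 163.0]
eef_rot: [-3.049, -0.001, -1.473]
ft_force: [0.0, 1.1, 0.0]
gripper_width: 55.9
jar start (array([ 573.1, -102.5]), 127) now (array([ 572., -102.]), 0)
white start (array([568. , -30.7]), 141) now (array([569.4, -30.5]), 137)
brown start (array([559.6,  44.6]), 169) now (array([564.2,  44.4]), 168)
brownM (array([ 442., -286.]), 0)
whiteM (array([ 511., -285.]), 0)
jarM (array([ 582.8, -282.7]), 126)
shift cm [ 2.94  1.79 11.84] turn deg 0.3 pos [ 586.1 -252.9  162.6] rot [-3.05   0.    -1.472] w 55.3 F [-0.1  0.5 -0.1] t 47.525
```

```bash
python3 -m pendant '[[[2.7,1.8,3],0],[[0,0,3],0],[[0,0,1.2],0],[[0,0,0],0]]'
python3 t.py 583 -282.8 43 -1.477
```

```text
clock: 48.02
position: [577.1, -277.3, 87.8]
eef_rot: [-3.051, 0.002, -1.469]
ft_force: [-0.8, 0.4, 1.3]
gripper_width: 55.4
shift cm [ 0.61 -0.12  4.51] turn deg 0.5 pos [ 577.1 -277.3   87.8] rot [-3.051e+00  2.000e-03 -1.469e+00] w 55.4 F [-0.8  0.4  1.3] t 48.025
```

```bash
python3 -m pendant '[[[0.5,-0.1,1],0],[[0,0,1.5],0],[[0,0,1.2],0],[[0,0,0.5],0],[[0,0,0],0]]'
python3 t.py 583 -282.8 43 -1.477
```

```text
clock: 48.65
position: [584.7, -281.6, 45.8]
eef_rot: [-3.048, -0.0, -1.467]
ft_force: [0.5, -0.4, -0.4]
gripper_width: 55.5
shift cm [0.1  0.21 0.26] turn deg 0.6 pos [ 584.7 -281.6   45.8] rot [-3.048 -0.    -1.467] w 55.5 F [ 0.5 -0.4 -0.4] t 48.65
```

```bash
python3 -m pendant '[[[0.1,0.2,0.3],0],[[0,0,0],0],[[0,0,0],0],[[0,0,0],0]]' 1 30
python3 t.py 583 -282.8 43 -1.477
python3 - <<'E'
from h import *
from plant import bot
s=bot.capture("scene")
crop(s,260,100,385,205,6,"q3.png")
E
```

```text
clock: 49.15
position: [583.5, -283.3, 43.4]
eef_rot: [-3.046, -0.001, -1.468]
ft_force: [0.5, -0.4, -1.1]
gripper_width: 33.7
shift cm [-0.06  0.05  0.04] turn deg 0.5 pos [ 583.5 -283.3   43.4] rot [-3.046e+00 -1.000e-03 -1.468e+00] w 33.7 F [ 0.5 -0.4 -1.1] t 49.15
```

View pics/q3.png

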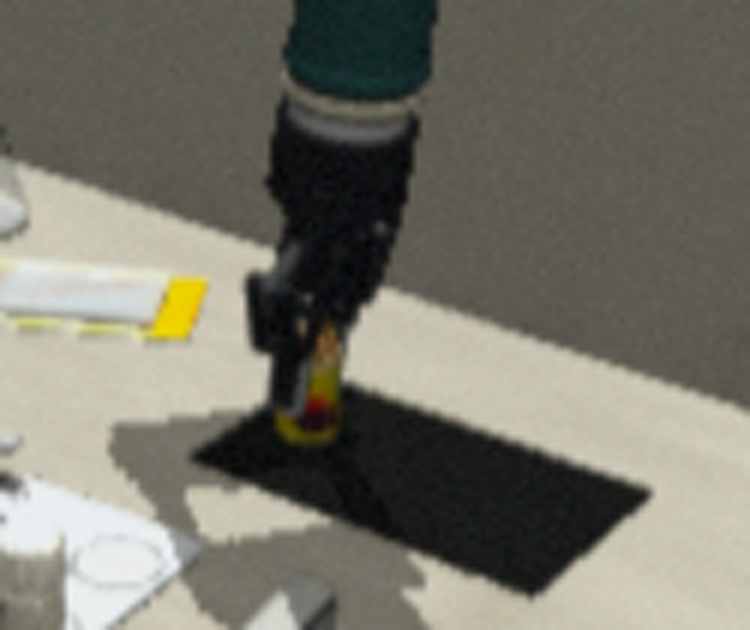

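```bash
python3 -m pendant '[[[0,0,-3],0],[[0,0,-4],0],[[0,0,-4],0],[[-4,0,0],0],[[-5,0.5,0],0],[[-5,0.5,0],0],[[-3.5,0.5,0],0],[[0,0,0],0]]' 
python3 t.py 573 -102.3 45.5 -1.477
```

```text
clock: 50.2
position: [539.5, -107.9, 155.9]
eef_rot: [-3.043, -0.002, -1.47]
ft_force: [0.5, -0.3, -0.8]
gripper_width: 33.9
shift cm [-0.24 -2.29 11.32] turn deg 0.4 pos [ 539.5 -107.9  155.9] rot [-3.043e+00 -2.000e-03 -1.470e+00] w 33.9 F [ 0.5 -0.3 -0.8] t 50.2
```

```bash
python3 -m pendant '[[[-0.3,-2.3,2],0],[[0,0,3],0],[[0,0,2.5],0],[[0,0,0.8],0],[[0,0,0],0]]' 
python3 t.py 573 -102.3 45.5 -1.477
```

```text
clock: 50.82
position: [574.2, -105.2, 76.1]
eef_rot: [-3.038, -0.005, -1.47]
ft_force: [0.6, -0.0, -0.3]
gripper_width: 34.1
shift cm [-0.32  0.41  3.03] turn deg 0.4 pos [ 574.2 -105.2   76.1] rot [-3.038 -0.005 -1.47 ] w 34.1 F [ 0.6 -0.  -0.3] t 50.825
```

```bash
python3 -m pendant '[[[-0.3,0.3,1],0],[[0,0.1,1],0],[[0,0,0.3],0],[[0,0,0],0]]' 
python3 t.py 573 -102.3 45.5 -1.477
```

```text
clock: 51.32
position: [573.7, -103.2, 53.8]
eef_rot: [-3.034, -0.007, -1.471]
ft_force: [-0.0, 0.5, -0.6]
gripper_width: 34.1
shift cm [-0.1   0.15  0.81] turn deg 0.4 pos [ 573.7 -103.2   53.8] rot [-3.034 -0.007 -1.471] w 34.1 F [-0.   0.5 -0.6] t 51.325
```

```bash
python3 -m pendant '[[[-0.1,0.2,0.6],0],[[0,0,0],0]]';python3 -m pendant '[[[0,0,0.2],0]]'; python3 -m pendant '[[[0,0.1,0.15],0]]'
```

```text
clock: 51.58
position: [572.5, -102.3, 47.6]
eef_rot: [-3.033, -0.007, -1.471]
ft_force: [-0.6, 0.4, -0.2]
gripper_width: 33.9
clock: 51.7
position: [573.1, -102.4, 45.9]
eef_rot: [-3.033, -0.007, -1.471]
ft_force: [0.4, 0.6, -0.4]
gripper_width: 33.9
clock: 51.82
position: [572.7, -102.5, 44.6]
eef_rot: [-3.032, -0.007, -1.471]
ft_force: [-1.3, 0.8, 7.5]
gripper_width: 34.0
```

Contact (7.5 N). Release, lift clear, and check.

```bash
python3 -m pendant '[[[0,0,0],0],[[0,0,0],0]]' -0.3; python3 -m pendant '[[[0,0,-3],0],[[0,0,-4],0],[[0,0,-4],0],[[4,0,-2],0],[[6,0,-2],0],[[6,0,0],0],[[6,0,0],0],[[4,0,0],0],[[0,0,0],0],[[0,0,0],0]]'
python3 fit.py
python3 - <<'E'
from h import *
from plant import bot
s=bot.capture("scene"); crop(s,140,145,330,325,4,"e_s.png")
c=bot.capture("top"); np.savez("top1.npz",**c); crop(c,100,130,360,290,3,"e_t.png"); crop(c,110,195,200,255,8,"e_r.png")
E
```

```text
clock: 52.08
position: [572.8, -102.5, 44.8]
eef_rot: [-3.031, -0.008, -1.471]
ft_force: [0.9, -0.7, -0.1]
gripper_width: 55.4
clock: 53.32
position: [582.5, -368.5, 200.9]
eef_rot: [-3.031, -0.01, -1.468]
ft_force: [-2.2, 0.4, -0.6]
gripper_width: 55.8
jar start (array([ 573.1, -102.5]), 127) now (array([ 572.6, -102.9]), 130)
white start (array([568. , -30.7]), 141) now (array([569.2, -30.7]), 135)
brown start (array([559.6,  44.6]), 169) now (array([564.2,  44.2]), 171)
brownM (array([ 442., -286.]), 0)
whiteM (array([ 511., -285.]), 0)
jarM (array([ 580., -282.]), 0)
```

View pics/e_s.png

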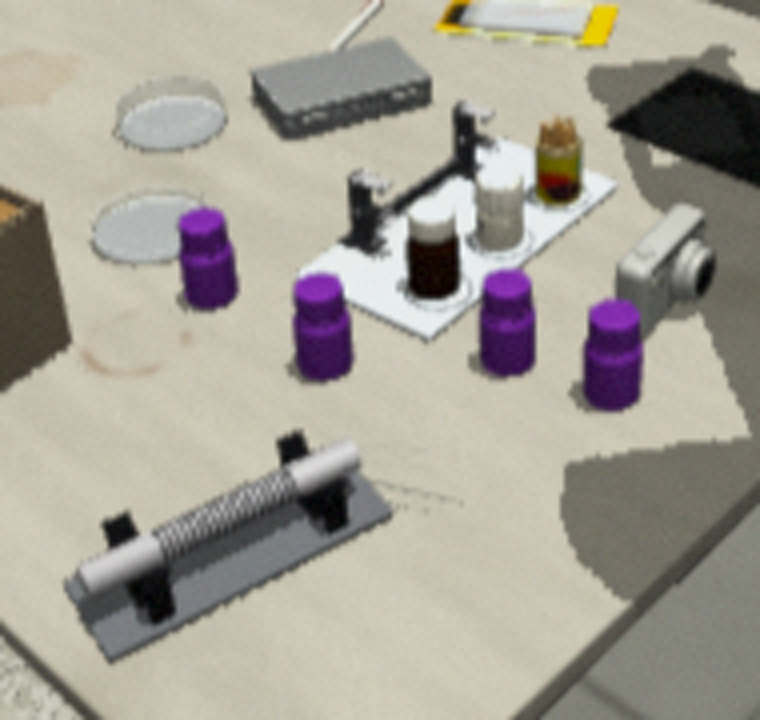

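View pics/e_t.png

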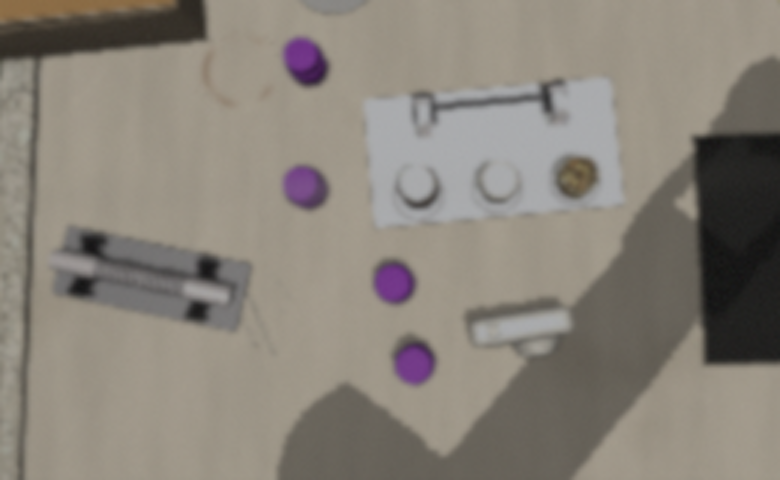

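View pics/e_r.png

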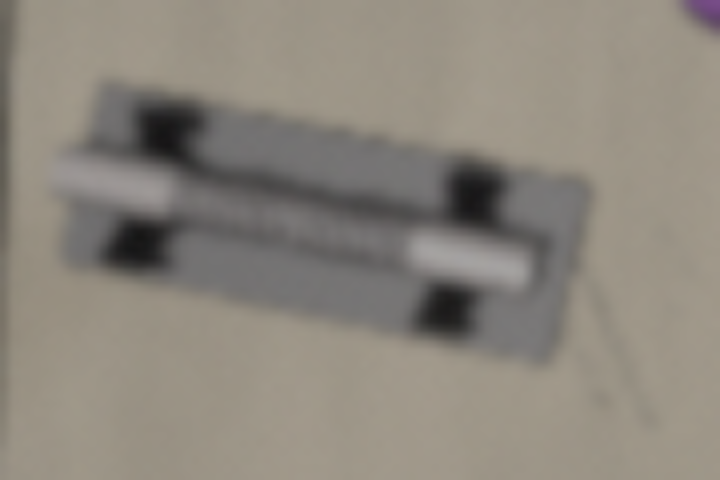

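The bar ends in the top crop are at (54,170) and (532,268); it looks off along its axis, so I measure it.

```bash
python3 - <<'E'
from h import *
c=load("top1.npz")
px=lambda x,y:(110+(x+.5)/8-.5,195+(y+.5)/8-.5)
a=atz(c,*px(52,172),31);b=atz(c,*px(532,268),31);m=(a+b)/2
# rest re-measured from same picture incl. notch midpoints (top z~41)
rc=np.array([478.3,298.3]);yw=-0.203
l=np.array([[np.cos(yw),np.sin(yw)],[-np.sin(yw),np.cos(yw)]])@(m[:2]-rc)
print(a,b,m,np.linalg.norm(a-b),"local",l,"yaw",np.arctan2(-(a-b)[0],(a-b)[1]))
for z,(x,y),(X,Y) in [(41,(170,115),(135,255)),(41,(475,172),(445,322))]:
    p=atz(c,*px(x,y),z);q=atz(c,*px(X,Y),z);print("notch mid",((p+q)/2).round(1))
s=load("scene0.npz")
E
```

```text
[495.07185465 386.73301864  31.        ] [462.02479279 219.58926058  31.        ] [478.54832372 303.16113961  31.        ] 170.3794123610743 local [-0.73682303  4.81138595] yaw -0.19519882791085083
notch mid [490.3 348.3  41. ]
notch mid [469.2 242.3  41. ]
```

```bash
python3 -c "
from plant import bot
print(bot.hand_in()); print(bot.get_obs()['clock'])"
```

```text
the job is handed in; nothing more can be done
None
the job is handed in; nothing more can be done
```

I moved the jar, white vial and brown vial onto the mat, snapped the bar out of its clips and laid it in the V-rest. Then I put all three back on their own stands and handed the job in at about 53 s of the 138 s; no verdict is reported.

Last checks, measured from camera images:

| Item | Limit | Measured |
|---|---|---|
| Jar, from its start position | 15 mm | about 0.6 mm |
| White vial, from its start position | 15 mm | about 1.2 mm |
| Brown vial, from its start position | 15 mm | about 4.6 mm |
| Bar, from the centre of the rest | 15 mm | about 5 mm (plate corners) or 8 mm (notches) |
| Bar, off the line of the rest | 0.12 rad | about 0.01 rad |

- **Bar:** The two readings of its offset along its length disagree by about 3 mm, but both are inside the limit. It lies in both notches.
- **Vials and jar:** All three look upright in the last pictures.
- **Camera and robot:** The camera looks unmoved in the last pictures; I did not measure it. The gripper was open and clear of everything.
- **Tool tilt:** The tool drifted to about 0.11 rad of tilt by the end. Tilt cannot be commanded, so I left it.

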